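# Hang a sample can by its bail on a spring balance

## Task

The lidded steel sample can is to be weighed on the spring balance. Swing the can's bail up until it stands upright while the can still stands on the worktop, then carry the can by the bail to the balance and hook the bail over both prongs. Lower the can slowly until the spring carries its whole weight before you let go, so that the sprung hook never drops, jumps up or is pushed to its bottom stop; never tip the can or push hard against the balance, leave the can hanging still and level, and leave the other things alone.

Things in the scene. Friction and masses are not known exactly. Their poses are not given: they have to be found in the camera images.
- can_center (a point): centre of the lidded steel can, 42 mm above its underside: round, 96 mm across, 85 mm high. It weighs 0.2 to 0.6 kg with its bail; which is not known beforehand. z up; the lying bail points along its own -x; the bail's hinge runs along its y through the can's axis, 27.5 mm above this point (70 mm above the underside).
- bail_grip (a point): middle of the bail's cross bar, the point to grip: a round black sleeve 10 mm thick, 36 mm long, that turns freely on the 6 mm steel wire bail. The bar lies along its y, parallel to the hinge and 90 mm from it, 83 mm long between the bends. Lying flat, it is level with the hinge, 70 mm above the worktop, with 37 mm between sleeve and can wall.
- bail (a joint): angle of the bail on the can (rad): 0 lying flat towards the can's -x, 1.57 upright over the lid, 3.14 lying flat on the far side. It swings with slight friction and falls down if let go.
- scale: grey foot and aluminium tube (24 mm thick, 172 mm high) of the spring balance, fixed to the worktop; origin on the worktop below the hook's seat, z up. The prongs point along its own -x: the hanging can must come in from that side, the bail's bar passing above the tips; the tube and the rod that carries the hook stand 105 mm behind the origin (+x). Nothing stands above the hook.
- hook_seat (a point): where the middle of the bail's bar lies when hooked, 280 mm up while unloaded: midway between two steel prongs, 8 mm thick, 64 mm apart centre to centre, each with a V-shaped dip; tips 22 mm in front (-x), 17 mm above it; behind the dip (26 to 85 mm) the prong tops run level 16 mm above it to a cross bar. Axes as the scale's; the bail's bar must lie along its y. Fingers fit between the prongs.
- hook (a joint): how far the sprung hook has sunk (m): 0 at its upper stop, 0.10 at the bottom stop. A soft spring, 65 N per m with 0.25 N preload, lightly damped: the can's weight sinks it by 27 to 88 mm.
- beaker: clear beaker, 69 mm across, 86 mm high, origin at its underside; bystander
- bottle: small white-capped reagent bottle, 49 mm across, 117 mm high, origin at its underside; bystander
- jar: white jar, 68 mm across, 108 mm high, origin at its underside; bystander
- vial: small vial with a screw cap, 24 mm across, 58 mm high, origin at its underside; bystander
- case: flat white thermometer case, 50x170x20 mm, origin at its underside; bystander

How it is judged:
By the outcome, as a careful person would: the job done as asked, in the order asked, and still so for the second after the job is handed in, with the robot touching nothing.
It also fails if it takes over 69 s, if anything falls off the work surface, if the arm or the gripper's body presses on something with over 40 N, if the wrist force passes 120 N, or if a joint passes its speed limit or range.

## Robot

A 6-joint arm with a two-finger parallel gripper is mounted at the origin on a cart in front of the work surface, level with it; the furniture and walls round the work are solid. World frame = base frame: x ahead of the robot, y to its left, z up, the work surface at z = 0. Lengths are in m, angles in rad, forces in N, time in s.
With the tool pointing down it reaches from about 0.25 to 0.775 m from the base axis. Payload 4 kg.
Tool frame: the origin (TCP) lies between the finger pads; the fingertips stand 19 mm ahead of it and the grasp point (between the pads) is the TCP; z points along the fingers, y is the direction in which the jaws open and shut (so a half turn about z gives the same grasp; the last joint's range is limited). The gripper opens to 94 mm and grips with 3 to 60 N. Pads are 16 mm wide; open, the fingers measure 119 mm over their backs; the gripper's body (75 mm by 177 mm) begins 78 mm behind the grasp point.
Start: joints at [1.145, 0.087, 1.371, -0, 1.684, -0.103], TCP at [0.174, 0.522, 0.225] pointing down, gripper open.
Joint ranges: [-3.1, 3.1], [-0.76, 2.03], [0.27, 2.55], [-1.08, 4.22], [0.17, 2.65], [-2.57, 2.57]. Speed limits (rad/s): [2.79, 2.79, 3.14, 3.14, 3.14, 3.14].

## Interface

Orientations are given as a 3x3 rotation matrix whose columns are the frame's x, y, z axes.
In Python, from bench import read_state, grab_frame, camera_params, hand_in, find_in, spot_point gives the robot as it stands.
- The arm moves only by the tool drive_tool, never from a script. Its argument "rows" is a list of rows, each a list of 4 numbers: the shift along the tool's x, y, z in m, then the turn about the tool's z in degrees. A call has 1 to 8 rows; each row shifts and turns the pose as measured when the row begins, along the tool's axes as they then stand; what a row does not reach is not made up. A row lasts 1/12 s, in which the tool goes at most 41.7 mm and 7.16 degrees, less where a joint would pass 70% of its speed; a pose out of reach is approached as far as the arm can. A call with a gripper value outside its range is refused whole. "gripper" is the finger opening in m, from 0 to 0.094, set as the call begins (left out, the last holds). The fingers move at their own pace and stop on an object; the grip force is fixed at half the most. Time passes only in rows, so rows that do not move let the fingers close. It gives the time, the measured TCP pose, the force and the opening at its end, in the units of the state.
- read_state(): the state, without advancing time (a new reading comes with each control period).
- grab_frame(name): name is "scene" or "top" or "wrist"; returns (picture, depth): 480x640x3 uint8, red, green, blue; 480x640 float32, m along the optical axis (not along the pixel's ray), 0 where there is no reading.
- camera_params(name): a dict with "vertical_fov" (degrees; the focal length in pixels is half the picture's height over the tangent of half this angle, whatever the lens; pixels are square), "cx", "cy" (the principal point, pixels), "extrinsics" (4x4, takes a point from world to camera coordinates). Camera axes: x right, y up, looking along -z (the intrinsics and any distortion apply to the point x, -y, -z); pixel columns grow to the right and rows downward; lengths in m; the calibration is good to about 2 mm. A picture is of the moment at which its call begins: read the wrist's pose just before it. camera_params takes no time and is no camera call; for the wrist camera it gives the pose at the moment of the call.
- hand_in(): hands the job in, once; it reports no verdict.
Trained networks look in the newest picture that a camera, given by its name, has taken for a name from the list of things; names that differ only in an ending like _2 or _b are one class to them, and where a whole thing is asked for, a point or a joint stands for the part that bears it (a point fixed in the world has none). Each returns a list of dicts, best first, with "confidence" (0 to 1); they miss things now and then, are a little off and sometimes report something else, mostly with a low value. They report only what shows in the picture. A call takes as long as a camera call.
- find_in(label, camera): "box" ([left, top, right, bottom] in pixels, round what is visible of it).
- spot_point(label, camera): "pixel" ([column, row] in pixels: a listed point, or the origin of a listed thing).
The state is a dict: "clock": time; "joint_pos": joint angles; "qvel": joint speeds; "joint_efforts": joint torques, N m; "tool_pos": TCP position; "tool_rot": TCP orientation; "wrist_force": force on the tool from outside, world axes, zero at the start; "wrist_torque": the same for the moment, N m; "finger_gap": finger opening in m.
Only numpy, scipy, OpenCV 4.12 (cv2) and the standard library are available. Lean on these libraries where they do the work, as an engineer would, in place of code of your own. Each camera call takes 0.05 s, during which the arm holds its last target. There are 200 camera calls.

## Working session

There is one attempt and no reset: what is moved stays moved. The work goes in short steps, Python scripts to look and compute and a tool call to move; the robot and the scene stay as the last step left them, time stands still between calls to the robot, and variables do not carry over. Pictures are saved under pics/ and viewed, about 8 in all and at most 12, crops included, and the job is handed in when it is done.

Besides the shell and the picture viewer there is one more tool, called after "Emit:" as name(argument=value, ...), one argument or row to a line, values as JSON. drive_tool: Moves the arm, as the interface text tells. Its arguments: {"type":"object","properties":{"rows":{"type":"array","items":{"type":"array","items":{"type":"number"}}},"gripper":{"type":"number"}},"required":["rows"]}

```bash
mkdir -p pics; ls; cat > h.py <<'E'
import numpy as np, cv2
from bench import *
def K(p): 
    f=240/np.tan(np.radians(p["vertical_fov"])/2); return f,p["cx"],p["cy"]
def px2w(p,px,depth=None,z=None):
    f,cx,cy=K(p); d=np.array([(px[0]-cx)/f,-(px[1]-cy)/f,-1.0])
    T=np.linalg.inv(np.array(p["extrinsics"])); o=T[:3,3]; r=T[:3,:3]@d
    s=depth if z is None else (z-o[2])/r[2]
    return o+s*r
def w2px(p,w):
    f,cx,cy=K(p); c=(np.array(p["extrinsics"])@np.append(w,1))[:3]
    return cx+f*c[0]/-c[2], cy-f*c[1]/-c[2]
def save(n,im): cv2.imwrite(f"pics/{n}.png",im[:,:,::-1])
E
python3 - <<'E'
from h import *
np.set_printoptions(precision=4,suppress=True)
s=read_state(); print(s)
for c in("top","scene"):
    im,d=grab_frame(c); save(c+"1",im); np.save(c+"d.npy",d); p=camera_params(c); print(c,p)
    for n,z in(("can_center",.042),("bail_grip",.07),("hook_seat",.28),("scale",0)):
        for r in spot_point(n,c)[:2]:
            u,v=r["pixel"]; print(n,r["confidence"],r["pixel"],px2w(p,(u,v),z=z),px2w(p,(u,v),d[int(v),int(u)]))
    if c=="top":
        for n in("beaker","bottle","jar","vial","case"):
            for r in spot_point(n,c)[:1]: print(n,r["confidence"],r["pixel"],px2w(p,r["pixel"],z=0))
E
```

```text
pics
{'clock': 0.0, 'joint_pos': array([ 1.1449,  0.088 ,  1.3723, -0.    ,  1.6836, -0.1031]), 'qvel': array([ 0.0002,  0.0011,  0.0007,  0.0016, -0.0003, -0.0015]), 'joint_efforts': array([ -0.0003, -34.0171, -30.2435,   0.0717,   0.0327,  -0.0001]), 'tool_pos': array([0.1743, 0.5211, 0.2233]), 'tool_rot': array([[-0.9484,  0.3172, -0.0009],
       [ 0.3172,  0.9484, -0.002 ],
       [ 0.0002, -0.0022, -1.    ]]), 'wrist_force': array([-0.048 , -0.1402, -0.175 ]), 'wrist_torque': array([ 0.0463, -0.0357, -0.002 ]), 'finger_gap': 0.09424063337953578}
top {'vertical_fov': 52.654759190632554, 'cx': 317.60640657148457, 'cy': 240.20327571705104, 'extrinsics': array([[ 0.0026, -1.    , -0.0069, -0.0127],
       [ 0.9955,  0.0019,  0.0947, -0.587 ],
       [-0.0947, -0.0071,  0.9955, -1.556 ],
       [ 0.    ,  0.    ,  0.    ,  1.    ]])}
can_center 0.61 [403.0, 243.5] [ 0.5756 -0.2873  0.042 ] [ 0.5718 -0.2802  0.0844]
can_center 0.53 [327.3, 278.9] [ 0.461  -0.0429  0.042 ] [ 0.4614 -0.0433  0.0112]
bail_grip 0.72 [395.4, 269.1] [ 0.4919 -0.2575  0.07  ] [ 0.4918 -0.2569  0.0737]
scale
[... 540 characters left out ...]
.424 ],
       [ 0.3054,  0.289 ,  0.9073, -0.3271],
       [-0.6632, -0.6192,  0.4205, -1.137 ],
       [ 0.    ,  0.    ,  0.    ,  1.    ]])}
can_center 0.92 [391.3, 315.7] [ 0.5887 -0.2748  0.042 ] [ 0.538  -0.3091  0.0811]
can_center 0.68 [395.6, 298.2] [ 0.6734 -0.2284  0.042 ] [ 0.6181 -0.2652  0.0811]
bail_grip 0.56 [361.4, 318.5] [ 0.4877 -0.2503  0.07  ] [ 0.4854 -0.2521  0.0719]
hook_seat 0.88 [223.7, 208.9] [0.4061 0.2096 0.28  ] [ 1.1188  1.2537 -0.1789]
hook_seat 0.26 [204.5, 260.2] [ 0.1746 -0.0348  0.28  ] [0.4596 0.4326 0.0178]
scale 0.93 [234.3, 287.0] [0.4333 0.2302 0.    ] [0.4263 0.2202 0.0068]
scale 0.57 [393.9, 317.0] [ 0.6429 -0.2475  0.    ] [ 0.5374 -0.3179  0.0813]
```

View pics/top1.png

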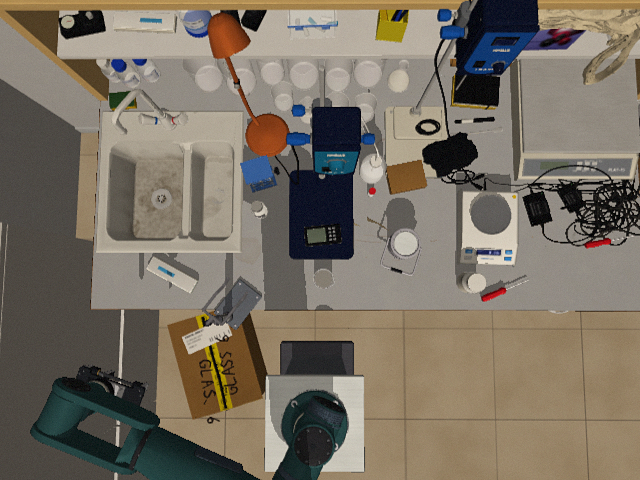

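View pics/scene1.png

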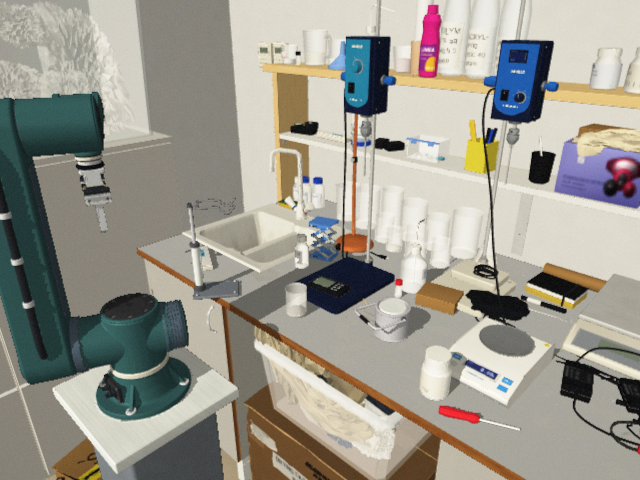

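The top view shows the can at about (403,243) with its bail bar at (398,270), and the scale at about (235,300). The beaker is at (324,279) between them. I'll take the fine geometry from the depth and look at crops.

```bash
python3 - <<'E'
from h import *
np.set_printoptions(precision=4,suppress=True)
p=camera_params("top"); d=np.load("topd.npy"); im=cv2.imread("pics/top1.png")
f,cx,cy=K(p); v,u=np.mgrid[:480,:640]
T=np.linalg.inv(np.array(p["extrinsics"])); c=np.stack([(u-cx)/f*d,-(v-cy)/f*d,-d],-1)
W=c@T[:3,:3].T+T[:3,3]
x,y,z=W[...,0],W[...,1],W[...,2]
m=(d>0)&(abs(x-.56)<.08)&(abs(y+.28)<.08)&(abs(z-.086)<.008)
print("lid",m.sum(),W[m].mean(0),W[m].min(0),W[m].max(0))
m=(d>0)&(abs(x-.50)<.05)&(abs(y+.27)<.08)&(z>.055)&(z<.08); print("bail",np.c_[W[m],u[m],v[m]])
m=(d>0)&(abs(x-.45)<.15)&(abs(y-.25)<.13)&(z>.1)&(u<275)&(u>190)
print("scale high");print(np.c_[W[m],u[m],v[m]])
a=cv2.resize(im[260:340,190:280],None,fx=6,fy=6,interpolation=2); b=cv2.resize(im[210:290,355:445],None,fx=6,fy=6,interpolation=2)
s=cv2.imread("pics/scene1.png"); 
cv2.imwrite("pics/crop1.png",cv2.resize(np.hstack([a,b]),(800,356)))
cv2.imwrite("pics/crop2.png",cv2.resize(s[190:310,170:270],None,fx=5,fy=5,interpolation=2))
E
```

```text
lid 714 [ 0.5729 -0.2864  0.0845] [ 0.4824 -0.3345  0.0781] [ 0.6215 -0.2391  0.0935]
bail [[  0.5491  -0.222    0.0707 384.     251.    ]
 [  0.5489  -0.2248   0.0735 385.     251.    ]
 [  0.5496  -0.2483   0.0642 392.     251.    ]
 [  0.5488  -0.2592   0.0756 396.     251.    ]
 [  0.5486  -0.2745   0.0789 401.     251.    ]
 [  0.5487  -0.303    0.0777 410.     251.    ]
 [  0.5486  -0.3153   0.0793 414.     251.    ]
 [  0.5488  -0.3188   0.0775 415.     251.    ]
 [  0.5489  -0.3316   0.0762 419.     251.    ]
 [  0.5491  -0.3353   0.0737 420.     251.    ]
 [  0.5457  -0.2185   0.0737 383.     252.    ]
 [  0.5455  -0.2214   0.0757 384.     252.    ]
 [  0.5453  -0.2492   0.0793 393.     252.    ]
 [  0.5454  -0.2712   0.0797 400.     252.    ]
 [  0.5456  -0.3157   0.0768 414.     252.    ]
 [  0.546   -0.3324   0.0722 419.     252.    ]
 [  0.5457  -0.3346   0.0769 420.     252.    ]
 [  0.5429  -0.2192   0.068  383.     253.    ]
 [  0.5425  -0.2216   0.0734 384.     253.    ]
 [  0.5431  -0.2512   0.0654 393.     253.    ]
 [  0.5427  -0.3319   0.0741 419.     253.    ]
 
[... 6660 characters left out ...]
 274.    ]
 [  0.4766  -0.3006   0.0672 409.     274.    ]
 [  0.4765  -0.3024   0.0746 410.     274.    ]
 [  0.4765  -0.306    0.0722 411.     274.    ]
 [  0.4765  -0.3091   0.0726 412.     274.    ]
 [  0.4732  -0.2956   0.0774 408.     275.    ]
 [  0.4733  -0.2988   0.0772 409.     275.    ]
 [  0.4734  -0.3032   0.0704 410.     275.    ]
 [  0.4735  -0.3069   0.0671 411.     275.    ]]
scale high
[[  0.4615   0.2307   0.2952 227.     277.    ]
 [  0.4615   0.228    0.2952 228.     277.    ]
 [  0.4588   0.2331   0.2963 226.     278.    ]
 ...
 [  0.3308   0.2845   0.2938 206.     326.    ]
 [  0.3308   0.2816   0.2947 207.     326.    ]
 [  0.3309   0.2788   0.2953 208.     326.    ]]
```

View pics/crop1.png

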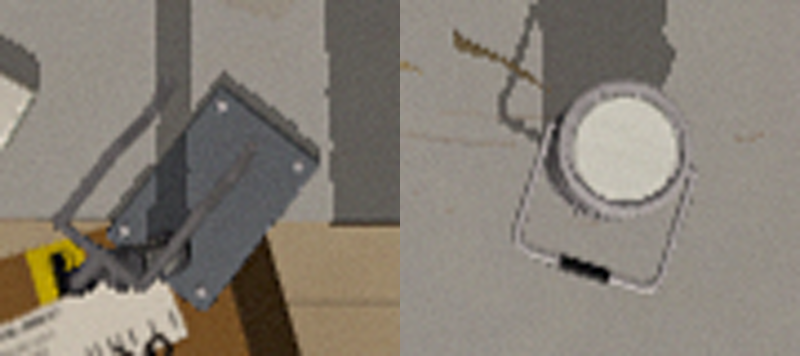

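View pics/crop2.png

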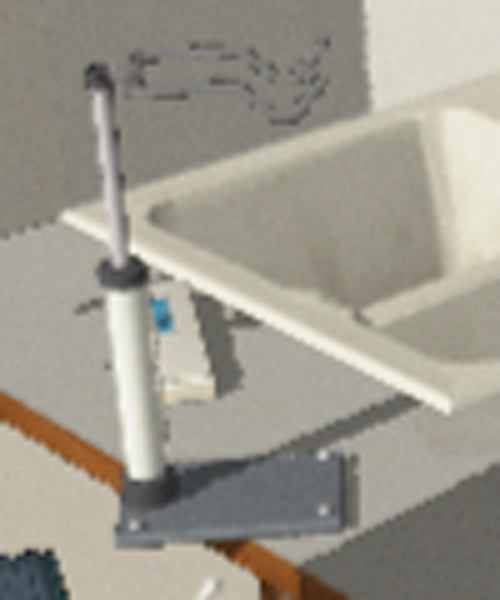

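Prongs seen in crop 1 run from the rod at lower left to tips at the upper right. The bail's black sleeve sits at about (395,269) in the full picture. Next I'll fit both axes.

```bash
python3 - <<'E'
from h import *
np.set_printoptions(precision=4,suppress=True)
p=camera_params("top"); d=np.load("topd.npy"); im=cv2.imread("pics/top1.png").astype(int)
f,cx,cy=K(p); v,u=np.mgrid[:480,:640]
T=np.linalg.inv(np.array(p["extrinsics"])); W=np.stack([(u-cx)/f*d,-(v-cy)/f*d,-d],-1)@T[:3,:3].T+T[:3,3]
x,y,z=W[...,0],W[...,1],W[...,2]
m=(d>0)&(abs(x-.56)<.08)&(abs(y+.28)<.08)&(abs(z-.088)<.006)&(x>.53)
(c,r),R=cv2.minEnclosingCircle(W[m][:,:2].astype(np.float32)),0
print("lid circle",c,r, W[m].mean(0))
m=(abs(x-.485)<.03)&(abs(y+.26)<.03)&(im.sum(2)<150)&(z>.04); print("sleeve",m.sum(),W[m].mean(0))
bar=(d>0)&(x<.505)&(x>.468)&(abs(z-.073)<.01)&(y<-.21)&(y>-.32)
# bar: fit line by ransac
P=W[bar][:,:2].astype(np.float32); l=cv2.fitLine(P[(P[:,1]>-.305)&(P[:,1]<-.222)&~((P[:,1]<-.30)&(P[:,0]>.48))],cv2.DIST_HUBER,0,.01,.01).ravel(); print("bar",l,np.degrees(np.arctan2(l[1],l[0])))
m=(d>0)&(abs(x-.42)<.12)&(abs(y-.25)<.13)&(z>.25)&(z<.32)&(u<275)&(u>190)
P=W[m]; print(len(P))
# PCA dir guess
t0=None;best=None
for th in np.radians(np.arange(0,180,.5)):
    n=np.array([-np.sin(th),np.cos(th)]); q=P[:,:2]@n; h=np.histogram(q,bins=np.arange(q.min(),q.max()+.004,.004))[0]
    s=(h.astype(float)**2).sum()
    if best is None or s>best[0]: best=(s,th,h,q.min())
print(best[0],np.degrees(best[1]),best[2],best[3])
th=best[1]; a=np.array([np.cos(th),np.sin(th)]); n=np.array([-a[1],a[0]])
L=P[:,:2]@a; q=P[:,:2]@n
o=np.argsort(L)
for i in o[::3]: print("%.3f %.3f %.3f"%(L[i],q[i],P[i,2]),end=" | ")
E
```

```text
lid circle (0.5739206075668335, -0.2871335446834564) 0.04816935211420059 [ 0.5747 -0.2871  0.0858]
sleeve 25 [ 0.4897 -0.2591  0.0744]
bar [ 0.3125  0.9499  0.4873 -0.2617] 71.792534
370
16196.0 143.0 [51 69 12  4  4  5  6 12 19 22 18  5  4  6  5  4 54 65  5] -0.46422596872472366
-0.231 -0.460 0.295 | -0.229 -0.396 0.297 | -0.228 -0.460 0.300 | -0.227 -0.395 0.294 | -0.225 -0.397 0.295 | -0.224 -0.461 0.296 | -0.222 -0.392 0.290 | -0.221 -0.394 0.291 | -0.219 -0.463 0.283 | -0.218 -0.393 0.283 | -0.216 -0.396 0.283 | -0.214 -0.460 0.281 | -0.212 -0.396 0.282 | -0.211 -0.393 0.280 | -0.210 -0.399 0.274 | -0.208 -0.397 0.281 | -0.207 -0.457 0.273 | -0.206 -0.458 0.279 | -0.204 -0.393 0.282 | -0.203 -0.462 0.277 | -0.201 -0.392 0.276 | -0.200 -0.457 0.276 | -0.199 -0.458 0.283 | -0.198 -0.460 0.285 | -0.196 -0.395 0.280 | -0.195 -0.396 0.286 | -0.194 -0.398 0.286 | -0.193 -0.462 0.287 | -0.191 -0.397 0.283 | -0.190 -0.399 0.282 | -0.188 -0.459 0.289 | -0.187 -0.461 0.290 | -0.186 -0.395 0.289 | -0.185 -0.463 0.287 | -0.183 -0.457 0.293 | -0.182 -0.463 0.292 | -0.181 -0.394 0.291 | -0.18
[... 1208 characters left out ...]
121 -0.446 0.293 | -0.121 -0.433 0.300 | -0.121 -0.411 0.294 | -0.121 -0.407 0.295 | -0.121 -0.451 0.295 | -0.120 -0.457 0.299 | -0.120 -0.396 0.297 | -0.120 -0.426 0.296 | -0.119 -0.432 0.300 | -0.119 -0.406 0.295 | -0.118 -0.437 0.292 | -0.118 -0.446 0.293 | -0.117 -0.430 0.301 | -0.117 -0.416 0.288 | -0.115 -0.428 0.300 | -0.113 -0.431 0.297 | -0.111 -0.424 0.294 | -0.109 -0.432 0.296 | -0.107 -0.434 0.294 | -0.107 -0.426 0.260 | -0.105 -0.425 0.273 | -0.105 -0.424 0.263 | -0.104 -0.423 0.276 | -0.103 -0.436 0.300 | -0.103 -0.432 0.301 | -0.100 -0.425 0.294 | -0.100 -0.431 0.299 | -0.100 -0.427 0.299 | -0.098 -0.429 0.301 | -0.096 -0.431 0.297 | -0.095 -0.433 0.299 | -0.093 -0.426 0.294 |
```

```bash
cat >> h.py <<'E'
def plan(pos,yaw=None,n=8,p0=None,y0=None):
    """rows (tool axes) to go to world pos with tool-y at world angle yaw (deg)"""
    s=read_state(); p0=np.array(s["tool_pos"]) if p0 is None else np.array(p0)
    R=np.array(s["tool_rot"]); y0=np.degrees(np.arctan2(R[1,1],R[0,1])) if y0 is None else y0
    yaw=y0 if yaw is None else yaw
    dw=(yaw-y0+90)%180-90; st=(np.array(pos)-p0)/n; rows=[]
    for i in range(n):
        a=np.radians(y0+dw*i/n); ty=np.array([np.cos(a),np.sin(a),0]); tx=np.array([-np.sin(a),np.cos(a),0]); 
        rows.append([round(float(v),4) for v in (st@tx,st@ty,-st[2])]+[round(-dw/n,2)])
    print("from",p0.round(4),"yaw",round(y0,1),"wrist",np.round(s["wrist_force"],2),"t",round(s["clock"],2)); 
    for k in range(0,n,8): print(rows[k:k+8])
E
python3 - <<'E'
from h import *
plan([.4885,-.259,.42],-18.1+0.001,24,p0=[.174,.521,.43])
E
```

```text
from [0.174 0.521 0.43 ] yaw 71.5 wrist [-0.74 -0.57  0.4 ] t 0.75
[[-0.0227, -0.0267, 0.0004, np.float64(3.73)], [-0.0244, -0.0251, 0.0004, np.float64(3.73)], [-0.026, -0.0235, 0.0004, np.float64(3.73)], [-0.0275, -0.0217, 0.0004, np.float64(3.73)], [-0.0288, -0.0199, 0.0004, np.float64(3.73)], [-0.0301, -0.018, 0.0004, np.float64(3.73)], [-0.0312, -0.016, 0.0004, np.float64(3.73)], [-0.0322, -0.0139, 0.0004, np.float64(3.73)]]
[[-0.033, -0.0118, 0.0004, np.float64(3.73)], [-0.0337, -0.0096, 0.0004, np.float64(3.73)], [-0.0342, -0.0074, 0.0004, np.float64(3.73)], [-0.0347, -0.0052, 0.0004, np.float64(3.73)], [-0.0349, -0.0029, 0.0004, np.float64(3.73)], [-0.035, -0.0006, 0.0004, np.float64(3.73)], [-0.035, 0.0017, 0.0004, np.float64(3.73)], [-0.0348, 0.0039, 0.0004, np.float64(3.73)]]
[[-0.0345, 0.0062, 0.0004, np.float64(3.73)], [-0.034, 0.0084, 0.0004, np.float64(3.73)], [-0.0334, 0.0106, 0.0004, np.float64(3.73)], [-0.0326, 0.0128, 0.0004, np.float64(3.73)], [-0.0317, 0.0149, 0.0004, np.float64(3.73)], [-0.0307, 0.0169, 0.0004, np.float64(3.73)], [-0.0295, 0.0189, 0.0004, np.float64(3.73)], [-0.0282, 0.0208, 0.0004, np.float64(3.73)]]
```

Emit:
drive_tool(
  rows=[
    [0, 0, -0.04, 0],
    [0, 0, -0.04, 0],
    [0, 0, -0.04, 0],
    [0, 0, -0.04, 0],
    [0, 0, -0.04, 0],
    [0, 0, -0.01, 0],
  ],
  gripper=0.04,
)

```text
clock: 1.25
tool_pos: [0.1726, 0.5176, 0.4288]
tool_rot: [[-0.948, 0.317, -0.012], [0.317, 0.948, -0.027], [0.003, -0.03, -1.0]]
wrist_force: [0.2, -0.3, 0.8]
finger_gap: 0.0572
```

Emit:
drive_tool(
  rows=[
    [-0.0227, -0.0267, 0, 3.73],
    [-0.0244, -0.0251, 0, 3.73],
    [-0.026, -0.0235, 0, 3.73],
    [-0.0275, -0.0217, 0, 3.73],
    [-0.0288, -0.02, 0, 3.73],
    [-0.03, -0.018, 0, 3.73],
    [-0.0312, -0.016, 0, 3.73],
    [-0.0322, -0.014, 0, 3.73],
  ],
)

```text
clock: 1.92
tool_pos: [0.278, 0.2545, 0.436]
tool_rot: [[-0.657, 0.754, -0.008], [0.754, 0.657, -0.02], [-0.01, -0.019, -1.0]]
wrist_force: [0.8, 0.3, 0.5]
finger_gap: 0.0401
```

Emit:
drive_tool(
  rows=[
    [-0.033, -0.012, 0, 3.73],
    [-0.0337, -0.0096, 0, 3.73],
    [-0.0342, -0.0074, 0, 3.73],
    [-0.0347, -0.005, 0, 3.73],
    [-0.035, -0.003, 0, 3.73],
    [-0.035, 0, 0, 3.73],
    [-0.035, 0.002, 0, 3.73],
    [-0.035, 0.004, 0, 3.73],
  ],
)

```text
clock: 2.58
tool_pos: [0.3782, -0.0212, 0.4437]
tool_rot: [[-0.17, 0.985, 0.003], [0.985, 0.17, -0.018], [-0.019, 0.0, -1.0]]
wrist_force: [-0.1, 0.7, 0.7]
finger_gap: 0.0399
```

```bash
python3 - <<'E'
from h import *
plan([.4885,-.259,.30],-18.1,16)
E
```

```text
from [ 0.3782 -0.0212  0.4437] yaw 9.8 wrist [-0.09  0.69  0.72] t 2.58
[[-0.0158, 0.0043, 0.009, np.float64(1.74)], [-0.0157, 0.0047, 0.009, np.float64(1.74)], [-0.0155, 0.0052, 0.009, np.float64(1.74)], [-0.0154, 0.0057, 0.009, np.float64(1.74)], [-0.0152, 0.0061, 0.009, np.float64(1.74)], [-0.015, 0.0066, 0.009, np.float64(1.74)], [-0.0148, 0.0071, 0.009, np.float64(1.74)], [-0.0146, 0.0075, 0.009, np.float64(1.74)]]
[[-0.0143, 0.0079, 0.009, np.float64(1.74)], [-0.0141, 0.0084, 0.009, np.float64(1.74)], [-0.0138, 0.0088, 0.009, np.float64(1.74)], [-0.0135, 0.0092, 0.009, np.float64(1.74)], [-0.0133, 0.0096, 0.009, np.float64(1.74)], [-0.013, 0.01, 0.009, np.float64(1.74)], [-0.0126, 0.0104, 0.009, np.float64(1.74)], [-0.0123, 0.0108, 0.009, np.float64(1.74)]]
```

Emit:
drive_tool(
  rows=[
    [-0.0158, 0.0043, 0.009, 1.74],
    [-0.0157, 0.0047, 0.009, 1.74],
    [-0.0155, 0.0052, 0.009, 1.74],
    [-0.0154, 0.0057, 0.009, 1.74],
    [-0.0152, 0.006, 0.009, 1.74],
    [-0.015, 0.0066, 0.009, 1.74],
    [-0.0148, 0.007, 0.009, 1.74],
    [-0.0146, 0.0075, 0.009, 1.74],
  ],
)

```text
clock: 3.25
tool_pos: [0.4344, -0.1542, 0.3745]
tool_rot: [[0.097, 0.995, 0.01], [0.995, -0.097, -0.022], [-0.02, 0.012, -1.0]]
wrist_force: [-0.2, 0.6, 0.4]
finger_gap: 0.0401
```

Emit:
drive_tool(
  rows=[
    [-0.0143, 0.008, 0.009, 1.74],
    [-0.014, 0.0084, 0.009, 1.74],
    [-0.0138, 0.0088, 0.009, 1.74],
    [-0.0135, 0.0092, 0.009, 1.74],
    [-0.0133, 0.0096, 0.009, 1.74],
    [-0.013, 0.01, 0.009, 1.74],
    [-0.0126, 0.0104, 0.009, 1.74],
    [-0.0123, 0.0108, 0.009, 1.74],
  ],
)

```text
clock: 3.92
tool_pos: [0.4903, -0.2867, 0.3]
tool_rot: [[0.353, 0.936, 0.012], [0.936, -0.353, -0.022], [-0.016, 0.019, -1.0]]
wrist_force: [0.2, 0.1, 0.2]
finger_gap: 0.0402
```

```bash
python3 - <<'E'
from h import *
np.set_printoptions(precision=4,suppress=True)
p=camera_params("wrist"); im,d=grab_frame("wrist"); save("w1",im); print(read_state()["tool_pos"],read_state()["tool_rot"])
for n,z in(("bail_grip",.07),("can_center",.042)):
    for r in spot_point(n,"wrist")[:2]:
        u,v=r["pixel"]; print(n,r["confidence"],r["pixel"],px2w(p,(u,v),z=z),px2w(p,(u,v),d[int(v),int(u)]))
print("expect grip px",w2px(p,[.4885,-.259,.07]),w2px(p,[.574,-.287,.085]))
plan([.4885,-.259,.13],-18.1,12)
E
```

```text
[ 0.4903 -0.2891  0.2964] [[ 0.356   0.9345  0.0079]
 [ 0.9343 -0.3558 -0.0212]
 [-0.0169  0.0149 -0.9997]]
bail_grip 0.81 [303.9, 188.0] [ 0.4913 -0.2562  0.07  ] [ 0.4918 -0.2553  0.0772]
expect grip px (np.float64(302.40349884963877), np.float64(191.42097986613103)) (np.float64(389.28685070345347), np.float64(189.49286867032447))
from [ 0.4896 -0.2861  0.2987] yaw -20.6 wrist [-0.36  0.03  0.32] t 4.07
[[0.0021, -0.0009, 0.0141, np.float64(-0.21)], [0.0021, -0.0009, 0.0141, np.float64(-0.21)], [0.0021, -0.0009, 0.0141, np.float64(-0.21)], [0.0021, -0.0009, 0.0141, np.float64(-0.21)], [0.0021, -0.0008, 0.0141, np.float64(-0.21)], [0.0021, -0.0008, 0.0141, np.float64(-0.21)], [0.0021, -0.0008, 0.0141, np.float64(-0.21)], [0.0021, -0.0008, 0.0141, np.float64(-0.21)]]
[[0.0021, -0.0008, 0.0141, np.float64(-0.21)], [0.0021, -0.0008, 0.0141, np.float64(-0.21)], [0.0021, -0.0008, 0.0141, np.float64(-0.21)], [0.0021, -0.0008, 0.0141, np.float64(-0.21)]]
```

View pics/w1.png

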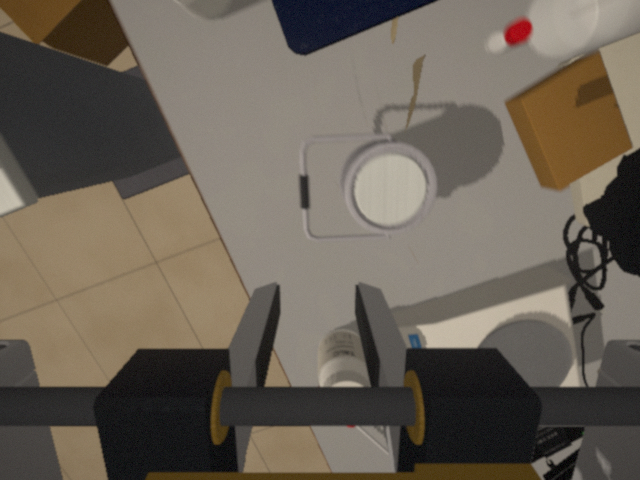

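The sleeve shows at (305,191), within about 2 px of the projection, so I'm using a grip point of about (0.490,-0.259).

Emit:
drive_tool(
  rows=[
    [0.0024, -0.0007, 0.018, -0.25],
    [0.0024, -0.0007, 0.018, -0.25],
    [0.0024, -0.0007, 0.018, -0.25],
    [0.0024, -0.0007, 0.018, -0.25],
    [0.0024, -0.0007, 0.018, -0.25],
    [0.0024, -0.0007, 0.018, -0.25],
    [0.0024, -0.0007, 0.018, -0.25],
    [0.0024, -0.0007, 0.018, -0.25],
  ],
)

```text
clock: 4.73
tool_pos: [0.4976, -0.2677, 0.1635]
tool_rot: [[0.313, 0.949, 0.031], [0.95, -0.312, -0.031], [-0.02, 0.039, -0.999]]
wrist_force: [-0.7, 0.2, 0.0]
finger_gap: 0.0401
```

```bash
python3 - <<'E'
from h import *
plan([.490,-.259,.07],-18.1,8); print(read_state()["tool_rot"])
E
```

```text
from [ 0.4976 -0.2677  0.1635] yaw -18.2 wrist [-0.66  0.17  0.05] t 4.73
[[0.0007, -0.0012, 0.0117, np.float64(-0.01)], [0.0007, -0.0012, 0.0117, np.float64(-0.01)], [0.0007, -0.0012, 0.0117, np.float64(-0.01)], [0.0007, -0.0012, 0.0117, np.float64(-0.01)], [0.0007, -0.0012, 0.0117, np.float64(-0.01)], [0.0007, -0.0012, 0.0117, np.float64(-0.01)], [0.0007, -0.0012, 0.0117, np.float64(-0.01)], [0.0007, -0.0012, 0.0117, np.float64(-0.01)]]
[[ 0.31274767  0.9493418   0.03064386]
 [ 0.94963346 -0.3118515  -0.03073976]
 [-0.01962621  0.03871422 -0.99905757]]
```

```bash
cat >> h.py <<'E'
from scipy.spatial.transform import Rotation as Ro
def plan(pos,yaw=None,n=8):
    s=read_state(); p0=np.array(s["tool_pos"]); R=np.array(s["tool_rot"]); y0=np.degrees(np.arctan2(R[1,1],R[0,1]))
    dw=0 if yaw is None else (yaw-y0+90)%180-90; st=(np.array(pos)-p0)/n
    rows=[[round(float(v),4) for v in (R@Ro.from_euler('z',-dw*i/n,degrees=True).as_matrix()).T@st]+[round(float(-dw/n),2)] for i in range(n)]
    print("from",p0.round(4),"yaw",round(y0,1),"tz",R[:,2].round(3),"F",np.round(s["wrist_force"],2),"T",np.round(s["wrist_torque"],2),"t",round(s["clock"],2),"gap",round(s["finger_gap"],4))
    for k in range(0,n,8): print(rows[k:k+8])
E
python3 - <<'E'
from h import *
plan([.490,-.259,.07],-18.1,10)
E
```

```text
from [ 0.4976 -0.2677  0.1635] yaw -18.2 tz [ 0.031 -0.031 -0.999] F [-0.66  0.17  0.05] T [-0.07  0.11 -0.02] t 4.73 gap 0.0401
[[0.0008, -0.0014, 0.0093, -0.01], [0.0008, -0.0014, 0.0093, -0.01], [0.0008, -0.0014, 0.0093, -0.01], [0.0008, -0.0014, 0.0093, -0.01], [0.0008, -0.0014, 0.0093, -0.01], [0.0008, -0.0014, 0.0093, -0.01], [0.0008, -0.0014, 0.0093, -0.01], [0.0008, -0.0014, 0.0093, -0.01]]
[[0.0008, -0.0014, 0.0093, -0.01], [0.0008, -0.0014, 0.0093, -0.01]]
```

Emit:
drive_tool(
  rows=[
    [0.001, -0.002, 0.009, 0],
    [0.001, -0.002, 0.009, 0],
    [0.001, -0.002, 0.009, 0],
    [0.001, -0.002, 0.009, 0],
    [0.001, -0.0015, 0.008, 0],
    [0.001, -0.001, 0.006, 0],
    [0, 0, 0, 0],
  ],
)

```text
clock: 5.32
tool_pos: [0.4905, -0.2572, 0.1105]
tool_rot: [[0.31, 0.95, 0.033], [0.951, -0.309, -0.031], [-0.019, 0.04, -0.999]]
wrist_force: [-0.3, 0.6, -0.5]
finger_gap: 0.0401
```

```bash
python3 - <<'E'
from h import *
plan([.490,-.259,.07],-18.1,6)
p=camera_params("wrist"); im,d=grab_frame("wrist"); save("w2",im)
for r in spot_point("bail_grip","wrist")[:2]:
    u,v=r["pixel"]; print(r["confidence"],r["pixel"],px2w(p,(u,v),z=.07))
E
```

```text
from [ 0.4905 -0.2572  0.1105] yaw -18.0 tz [ 0.033 -0.031 -0.999] F [-0.33  0.58 -0.53] T [-0.01  0.06  0.03] t 5.32 gap 0.0401
[[-0.0002, -0.0003, 0.0067, 0.01], [-0.0002, -0.0003, 0.0067, 0.01], [-0.0002, -0.0003, 0.0067, 0.01], [-0.0002, -0.0003, 0.0067, 0.01], [-0.0002, -0.0003, 0.0067, 0.01], [-0.0002, -0.0003, 0.0067, 0.01]]
0.57 [311.6, 281.4] [ 0.48908447 -0.25676598  0.07      ]
```

View pics/w2.png

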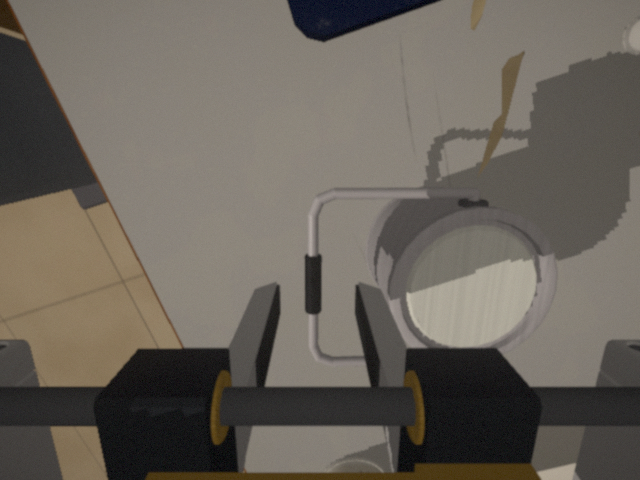

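The sleeve at (313,283) lies parallel to the pads, and the fingers straddle it. Next: descend and close.

Emit:
drive_tool(
  rows=[
    [-0.0002, -0.0003, 0.007, 0],
    [-0.0002, -0.0003, 0.007, 0],
    [-0.0002, -0.0003, 0.007, 0],
    [-0.0002, -0.0003, 0.007, 0],
    [-0.0002, -0.0003, 0.007, 0],
    [0, 0, 0.005, 0],
    [0, 0, 0, 0],
  ],
)

```text
clock: 6.0
tool_pos: [0.492, -0.2611, 0.0695]
tool_rot: [[0.311, 0.95, 0.037], [0.95, -0.31, -0.034], [-0.021, 0.046, -0.999]]
wrist_force: [-1.0, -0.1, -0.1]
finger_gap: 0.04
```

Emit:
drive_tool(
  rows=[
    [0, 0, 0, 0],
    [0, 0, 0, 0],
    [0, 0, 0, 0],
    [0, 0, 0, 0],
    [0, 0, 0, 0],
    [0, 0, 0, 0],
  ],
  gripper=0.0,
)

```text
clock: 6.5
tool_pos: [0.491, -0.2607, 0.069]
tool_rot: [[0.311, 0.95, 0.034], [0.95, -0.31, -0.033], [-0.021, 0.043, -0.999]]
wrist_force: [-0.1, -0.8, -0.6]
finger_gap: 0.009
```

```bash
python3 - <<'E'
from h import *
plan([.490,-.259,.07],None,1)
E
```

```text
from [ 0.491  -0.2607  0.069 ] yaw -18.1 tz [ 0.034 -0.033 -0.999] F [-0.15 -0.77 -0.56] T [-0.09 -0.04  0.01] t 6.5 gap 0.009
[[0.0013, -0.0014, -0.0011, 0.0]]
```

```bash
cat >> h.py <<'E'
H=np.array([.5766,-.2886,.069]); D=np.array([.9505,-.3107,0])
def arc(th1,n=8,r=.09):
    s=read_state(); p0=np.array(s["tool_pos"]); R=np.array(s["tool_rot"]); e=p0-H
    t0=np.arctan2(e[2],-e@D); print("theta",np.degrees(t0).round(1),"r",round(float(np.hypot(e[2],e@D)),4),"lat",round(float(np.cross(D,e)[2]),4),"F",np.round(s["wrist_force"],2),"tz",R[:,2].round(3),"gap",round(s["finger_gap"],4),"t",s["clock"])
    rows=[];q=p0
    for t in np.linspace(t0,np.radians(th1),n+1)[1:]:
        w=H-r*np.cos(t)*D+np.array([0,0,r*np.sin(t)]); rows.append([round(float(v),4) for v in R.T@(w-q)]+[0]); q=w
    print(rows)
E
python3 -c "
from h import *
arc(25)"
```

```text
theta -0.0 r 0.0901 lat -0.0001 F [-0.15 -0.77 -0.56] tz [ 0.034 -0.033 -0.999] gap 0.009 t 6.5
[[-0.0, 0.0004, -0.0049, 0], [-0.0001, 0.0006, -0.0049, 0], [-0.0001, 0.0009, -0.0048, 0], [-0.0001, 0.0011, -0.0048, 0], [-0.0001, 0.0014, -0.0047, 0], [-0.0001, 0.0017, -0.0046, 0], [-0.0001, 0.0019, -0.0045, 0], [-0.0001, 0.0021, -0.0044, 0]]
```

Emit:
drive_tool(
  rows=[
    [0, 0.0004, -0.005, 0],
    [0, 0.0006, -0.005, 0],
    [0, 0.0009, -0.0048, 0],
    [0, 0.0011, -0.0048, 0],
    [0, 0.0014, -0.0047, 0],
    [0, 0.0017, -0.0046, 0],
    [0, 0.0019, -0.0045, 0],
    [0, 0.0021, -0.0044, 0],
  ],
)

```text
clock: 7.17
tool_pos: [0.5017, -0.2641, 0.1125]
tool_rot: [[0.311, 0.95, 0.04], [0.95, -0.31, -0.037], [-0.022, 0.049, -0.999]]
wrist_force: [2.2, -1.5, -2.0]
finger_gap: 0.0088
```

```bash
python3 -c "
from h import *
arc(50)"
```

```text
theta 28.9 r 0.0901 lat 0.0 F [ 2.24 -1.49 -2.05] tz [ 0.04  -0.037 -0.999] gap 0.0088 t 7.1667
[[-0.0001, 0.0023, -0.0034, 0], [-0.0001, 0.0024, -0.0034, 0], [-0.0001, 0.0026, -0.0032, 0], [-0.0001, 0.0027, -0.0031, 0], [-0.0001, 0.0029, -0.003, 0], [-0.0001, 0.003, -0.0029, 0], [-0.0001, 0.0031, -0.0027, 0], [-0.0001, 0.0032, -0.0026, 0]]
```

Emit:
drive_tool(
  rows=[
    [0, 0.0023, -0.0034, 0],
    [0, 0.0024, -0.0034, 0],
    [0, 0.0026, -0.0032, 0],
    [0, 0.0027, -0.0031, 0],
    [0, 0.0029, -0.003, 0],
    [0, 0.003, -0.0029, 0],
    [0, 0.0031, -0.0027, 0],
    [0, 0.0032, -0.0026, 0],
  ],
)

```text
clock: 7.83
tool_pos: [0.5242, -0.2712, 0.1403]
tool_rot: [[0.312, 0.949, 0.04], [0.95, -0.31, -0.037], [-0.023, 0.05, -0.998]]
wrist_force: [0.4, -1.4, -1.7]
finger_gap: 0.009
```

```bash
python3 -c "
from h import *
arc(72)"
```

```text
theta 52.2 r 0.0901 lat 0.0003 F [ 0.38 -1.42 -1.7 ] tz [ 0.04  -0.037 -0.998] gap 0.009 t 7.8333
[[-0.0003, 0.0033, -0.002, 0], [-0.0, 0.0033, -0.002, 0], [-0.0, 0.0034, -0.0019, 0], [-0.0, 0.0035, -0.0017, 0], [-0.0, 0.0036, -0.0016, 0], [-0.0, 0.0036, -0.0014, 0], [-0.0, 0.0037, -0.0013, 0], [-0.0, 0.0037, -0.0011, 0]]
```

Emit:
drive_tool(
  rows=[
    [-0.0003, 0.0033, -0.002, 0],
    [0, 0.0033, -0.002, 0],
    [0, 0.0034, -0.0019, 0],
    [0, 0.0035, -0.0017, 0],
    [0, 0.0036, -0.0016, 0],
    [0, 0.0036, -0.0014, 0],
    [0, 0.0037, -0.0013, 0],
    [0, 0.0037, -0.0011, 0],
  ],
)

```text
clock: 8.5
tool_pos: [0.5519, -0.2804, 0.1551]
tool_rot: [[0.312, 0.949, 0.037], [0.95, -0.31, -0.036], [-0.023, 0.046, -0.999]]
wrist_force: [0.1, -1.0, -2.4]
finger_gap: 0.0088
```

```bash
python3 -c "
from h import *
arc(89.5)"
```

```text
theta 73.2 r 0.09 lat 0.0001 F [ 0.11 -1.04 -2.45] tz [ 0.037 -0.036 -0.999] gap 0.0088 t 8.5
[[-0.0001, 0.0031, -0.0008, 0], [-0.0, 0.0031, -0.0006, 0], [-0.0, 0.0032, -0.0005, 0], [-0.0, 0.0032, -0.0004, 0], [-0.0, 0.0032, -0.0003, 0], [-0.0, 0.0032, -0.0002, 0], [-0.0, 0.0032, -0.0001, 0], [0.0, 0.0032, 0.0001, 0]]
```

Emit:
drive_tool(
  rows=[
    [0, 0.0031, -0.0008, 0],
    [0, 0.0031, -0.0006, 0],
    [0, 0.0032, -0.0005, 0],
    [0, 0.0032, -0.0004, 0],
    [0, 0.0032, -0.0003, 0],
    [0, 0.0032, -0.0002, 0],
    [0, 0.002, 0, 0],
    [0, 0, 0, 0],
  ],
)

```text
clock: 9.17
tool_pos: [0.574, -0.2877, 0.1588]
tool_rot: [[0.312, 0.95, 0.035], [0.95, -0.31, -0.036], [-0.023, 0.044, -0.999]]
wrist_force: [-1.3, -1.5, -0.3]
finger_gap: 0.0089
```

```bash
python3 - <<'E'
from h import *
arc(90)
im,d=grab_frame("scene"); a=im[220:350,330:450]; save("s2",cv2.resize(a,None,fx=4,fy=4,interpolation=2))
p=camera_params("scene")
print([ (n,[(round(r["confidence"],2),r["pixel"]) for r in spot_point(n,"scene")[:1]]) for n in("can_center","bail_grip")])
print("exp",w2px(p,[.5766,-.2886,.042]))
E
```

```text
theta 88.2 r 0.0899 lat 0.0 F [-1.28 -1.53 -0.28] tz [ 0.035 -0.036 -0.999] gap 0.0089 t 9.1667
[[-0.0, 0.0003, -0.0001, 0], [0.0, 0.0003, 0.0, 0], [0.0, 0.0003, 0.0, 0], [0.0, 0.0003, 0.0, 0], [0.0, 0.0003, 0.0, 0], [0.0, 0.0003, 0.0, 0], [0.0, 0.0003, 0.0, 0], [0.0, 0.0003, 0.0, 0]]
[('can_center', [(0.6, [393.4, 317.2])]), ('bail_grip', [(0.43, [392.7, 278.7])])]
exp (np.float64(392.7621249227401), np.float64(319.3862024428879))
```

View pics/s2.png

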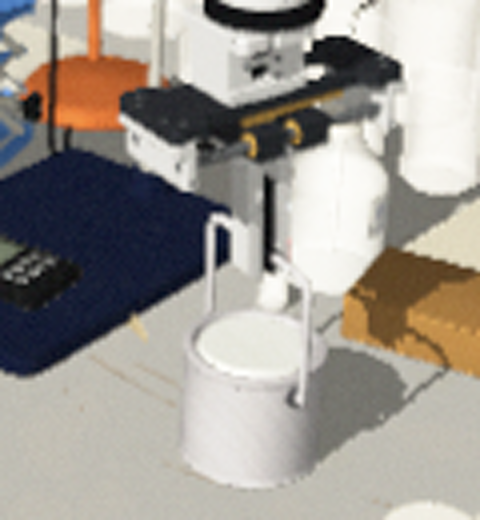

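The bail stands upright over the lid, the can is still standing on the top, and the fingers hold the sleeve. I'll centre by 2 mm, then lift gently.

Emit:
drive_tool(
  rows=[
    [0, 0.0006, 0, 0],
    [0, 0.0008, 0, 0],
    [0, 0.0006, 0, 0],
    [0, 0, 0, 0],
    [0, 0, -0.001, 0],
    [0, 0, -0.001, 0],
    [0, 0, -0.001, 0],
    [0, 0, -0.002, 0],
  ],
)

```text
clock: 9.98
tool_pos: [0.5735, -0.2859, 0.1601]
tool_rot: [[0.311, 0.95, 0.028], [0.95, -0.31, -0.03], [-0.02, 0.036, -0.999]]
wrist_force: [0.5, -0.5, -5.8]
finger_gap: 0.0093
```

```bash
python3 - <<'E'
from h import *
arc(90,1); plan([.576,-.2885,.34],None,24)
E
```

```text
theta 87.6 r 0.0911 lat 0.0016 F [ 0.52 -0.54 -5.75] tz [ 0.028 -0.03  -0.999] gap 0.0093 t 9.9833
[[-0.0015, 0.0037, 0.0012, 0]]
from [ 0.5735 -0.2859  0.1601] yaw -18.1 tz [ 0.028 -0.03  -0.999] F [ 0.52 -0.54 -5.75] T [-0.    0.14 -0.01] t 9.98 gap 0.0093
[[-0.0002, 0.0004, -0.0075, 0.0], [-0.0002, 0.0004, -0.0075, 0.0], [-0.0002, 0.0004, -0.0075, 0.0], [-0.0002, 0.0004, -0.0075, 0.0], [-0.0002, 0.0004, -0.0075, 0.0], [-0.0002, 0.0004, -0.0075, 0.0], [-0.0002, 0.0004, -0.0075, 0.0], [-0.0002, 0.0004, -0.0075, 0.0]]
[[-0.0002, 0.0004, -0.0075, 0.0], [-0.0002, 0.0004, -0.0075, 0.0], [-0.0002, 0.0004, -0.0075, 0.0], [-0.0002, 0.0004, -0.0075, 0.0], [-0.0002, 0.0004, -0.0075, 0.0], [-0.0002, 0.0004, -0.0075, 0.0], [-0.0002, 0.0004, -0.0075, 0.0], [-0.0002, 0.0004, -0.0075, 0.0]]
[[-0.0002, 0.0004, -0.0075, 0.0], [-0.0002, 0.0004, -0.0075, 0.0], [-0.0002, 0.0004, -0.0075, 0.0], [-0.0002, 0.0004, -0.0075, 0.0], [-0.0002, 0.0004, -0.0075, 0.0], [-0.0002, 0.0004, -0.0075, 0.0], [-0.0002, 0.0004, -0.0075, 0.0], [-0.0002, 0.0004, -0.0075, 0.0]]
```

Emit:
drive_tool(
  rows=[
    [0, 0.0005, -0.002, 0],
    [0, 0.0005, -0.003, 0],
    [0, 0.0005, -0.004, 0],
    [0, 0.0005, -0.005, 0],
    [0, 0, -0.007, 0],
    [0, 0, -0.008, 0],
    [0, 0, -0.009, 0],
    [0, 0, -0.01, 0],
  ],
)

```text
clock: 10.65
tool_pos: [0.5727, -0.2833, 0.2077]
tool_rot: [[0.31, 0.95, 0.021], [0.951, -0.31, -0.024], [-0.016, 0.027, -1.0]]
wrist_force: [0.8, -0.3, -5.3]
finger_gap: 0.0092
```

Emit:
drive_tool(
  rows=[
    [0, 0, -0.011, 0],
    [0, 0, -0.012, 0],
    [0, 0, -0.012, 0],
    [0, 0, -0.012, 0],
    [0, 0, -0.012, 0],
    [0, 0, -0.012, 0],
    [0, 0, -0.012, 0],
    [0, 0, -0.011, 0],
  ],
)

```text
clock: 11.32
tool_pos: [0.5704, -0.2808, 0.3173]
tool_rot: [[0.31, 0.95, 0.029], [0.95, -0.31, -0.029], [-0.018, 0.036, -0.999]]
wrist_force: [0.7, -0.0, -5.1]
finger_gap: 0.0088
```

Emit:
drive_tool(
  rows=[
    [0, 0, -0.01, 0],
    [0, 0, -0.009, 0],
    [0, 0, -0.008, 0],
    [0, 0, -0.006, 0],
    [0, 0, -0.004, 0],
    [0, 0, -0.002, 0],
    [0, 0, 0, 0],
    [0, 0, 0, 0],
  ],
)

```text
clock: 11.98
tool_pos: [0.5692, -0.2796, 0.3687]
tool_rot: [[0.311, 0.95, 0.039], [0.95, -0.309, -0.035], [-0.021, 0.048, -0.999]]
wrist_force: [-0.8, -0.3, -6.7]
finger_gap: 0.009
```

```bash
python3 - <<'E'
from h import *
plan([.502,.157,.345],-37,36)
E
```

```text
from [ 0.5692 -0.2796  0.3687] yaw -18.0 tz [ 0.039 -0.035 -0.999] F [-0.81 -0.27 -6.65] T [-0.02  0.11  0.03] t 11.98 gap 0.009
[[0.011, -0.0056, 0.0002, 0.53], [0.0109, -0.0057, 0.0002, 0.53], [0.0109, -0.0058, 0.0002, 0.53], [0.0108, -0.0059, 0.0002, 0.53], [0.0107, -0.006, 0.0002, 0.53], [0.0107, -0.0061, 0.0002, 0.53], [0.0106, -0.0062, 0.0002, 0.53], [0.0106, -0.0062, 0.0002, 0.53]]
[[0.0105, -0.0063, 0.0002, 0.53], [0.0105, -0.0064, 0.0002, 0.53], [0.0104, -0.0065, 0.0002, 0.53], [0.0103, -0.0066, 0.0002, 0.53], [0.0103, -0.0067, 0.0002, 0.53], [0.0102, -0.0068, 0.0002, 0.53], [0.0102, -0.0069, 0.0002, 0.53], [0.0101, -0.007, 0.0002, 0.53]]
[[0.01, -0.0071, 0.0002, 0.53], [0.01, -0.0072, 0.0002, 0.53], [0.0099, -0.0073, 0.0002, 0.53], [0.0098, -0.0074, 0.0002, 0.53], [0.0098, -0.0075, 0.0002, 0.53], [0.0097, -0.0076, 0.0002, 0.53], [0.0096, -0.0076, 0.0002, 0.53], [0.0095, -0.0077, 0.0002, 0.53]]
[[0.0095, -0.0078, 0.0002, 0.53], [0.0094, -0.0079, 0.0002, 0.53], [0.0093, -0.008, 0.0002, 0.53], [0.0093, -0.0081, 0.0002, 0.53], [0.0092, -0.0082, 0.0002, 0.53], [0.0091, -0.0082, 0.0002, 0.53], [0.009, -0.0083, 0.0002, 0.53], [0.009, -0.0084, 0.0002, 0.53]]
[[0.0089, -0.0085, 0.0002, 0.53], [0.0088, -0.0086, 0.0002, 0.53], [0.0087, -0.0087, 0.0002, 0.53], [0.0086, -0.0087, 0.0002, 0.53]]
```

Emit:
drive_tool(
  rows=[
    [0.001, -0.0005, 0, 0.2],
    [0.002, -0.001, 0, 0.4],
    [0.004, -0.002, 0, 0.5],
    [0.006, -0.003, 0, 0.6],
    [0.008, -0.004, 0, 0.6],
    [0.01, -0.0055, 0, 0.6],
    [0.011, -0.006, 0, 0.6],
    [0.012, -0.0068, 0, 0.6],
  ],
)

```text
clock: 12.65
tool_pos: [0.5598, -0.2159, 0.3609]
tool_rot: [[0.387, 0.921, 0.031], [0.922, -0.386, -0.031], [-0.017, 0.041, -0.999]]
wrist_force: [0.8, -0.5, -6.0]
finger_gap: 0.0091
```

Emit:
drive_tool(
  rows=[
    [0.0125, -0.0075, 0, 0.6],
    [0.0125, -0.0077, 0, 0.6],
    [0.0125, -0.0078, 0, 0.6],
    [0.0125, -0.008, 0, 0.6],
    [0.0125, -0.008, 0, 0.6],
    [0.0122, -0.0082, 0, 0.6],
    [0.0122, -0.0083, 0, 0.6],
    [0.012, -0.0084, 0, 0.6],
  ],
)

```text
clock: 13.32
tool_pos: [0.5395, -0.0856, 0.3566]
tool_rot: [[0.467, 0.884, 0.031], [0.884, -0.466, -0.028], [-0.01, 0.041, -0.999]]
wrist_force: [-0.4, 0.5, -5.5]
finger_gap: 0.0091
```

```bash
python3 - <<'E'
from h import *
plan([.502,.157,.35],-37,16)
E
```

```text
from [ 0.5395 -0.0856  0.3566] yaw -27.8 tz [ 0.031 -0.028 -0.999] F [-0.35  0.51 -5.52] T [-0.02  0.08 -0.05] t 13.32 gap 0.0091
[[0.0123, -0.0092, -0.0001, 0.58], [0.0122, -0.0093, -0.0001, 0.58], [0.0121, -0.0094, -0.0001, 0.58], [0.012, -0.0095, -0.0001, 0.58], [0.0119, -0.0096, -0.0001, 0.58], [0.0118, -0.0098, -0.0001, 0.58], [0.0117, -0.0099, -0.0001, 0.58], [0.0116, -0.01, -0.0001, 0.58]]
[[0.0115, -0.0101, -0.0001, 0.58], [0.0114, -0.0102, -0.0001, 0.58], [0.0113, -0.0103, -0.0001, 0.58], [0.0112, -0.0105, -0.0001, 0.58], [0.0111, -0.0106, -0.0001, 0.58], [0.011, -0.0107, -0.0001, 0.58], [0.0109, -0.0108, -0.0001, 0.58], [0.0108, -0.0109, -0.0001, 0.58]]
```

Emit:
drive_tool(
  rows=[
    [0.0123, -0.0092, 0, 0.6],
    [0.0122, -0.0093, 0, 0.6],
    [0.0121, -0.0094, 0, 0.6],
    [0.012, -0.0095, 0, 0.6],
    [0.0119, -0.0096, 0, 0.6],
    [0.0118, -0.0098, 0, 0.6],
    [0.0115, -0.0097, 0, 0.6],
    [0.011, -0.0094, 0, 0.6],
  ],
)

```text
clock: 13.98
tool_pos: [0.5143, 0.0479, 0.3536]
tool_rot: [[0.541, 0.84, 0.034], [0.841, -0.541, -0.024], [-0.002, 0.042, -0.999]]
wrist_force: [-0.2, 0.3, -5.6]
finger_gap: 0.0088
```

Emit:
drive_tool(
  rows=[
    [0.01, -0.009, 0, 0.5],
    [0.009, -0.008, 0, 0.5],
    [0.008, -0.007, 0, 0.5],
    [0.006, -0.0055, 0, 0.5],
    [0.005, -0.0045, 0, 0.4],
    [0.003, -0.003, 0, 0.3],
    [0.002, -0.002, 0, 0.2],
    [0, 0, 0, 0],
  ],
)

```text
clock: 14.65
tool_pos: [0.4989, 0.1167, 0.3531]
tool_rot: [[0.58, 0.814, 0.036], [0.815, -0.579, -0.02], [0.005, 0.041, -0.999]]
wrist_force: [-0.1, -0.2, -5.3]
finger_gap: 0.0092
```

```bash
python3 - <<'E'
from h import *
plan([.502,.157,.35],-37,8)
p=camera_params("wrist"); im,d=grab_frame("wrist"); save("w3",im); np.save("w3d.npy",d); np.save("w3T.npy",p["extrinsics"])
for r in spot_point("hook_seat","wrist")[:2]:
    u,v=r["pixel"]; print(r["confidence"],r["pixel"],px2w(p,(u,v),z=.28))
print(w2px(p,[.4218,.2174,.28]),[w2px(p,np.array([.4218,.2174,.29])+s*.032*np.array([.6018,.7986,0])+.022*np.array([.7986,-.6018,0])) for s in(1,-1)])
E
```

```text
from [0.4989 0.1167 0.3531] yaw -35.4 tz [ 0.036 -0.02  -0.999] F [-0.1  -0.18 -5.26] T [ 0.01  0.19 -0.02] t 14.65 gap 0.0092
[[0.0043, -0.0026, 0.0003, 0.19], [0.0043, -0.0026, 0.0003, 0.19], [0.0043, -0.0026, 0.0003, 0.19], [0.0043, -0.0027, 0.0003, 0.19], [0.0043, -0.0027, 0.0003, 0.19], [0.0043, -0.0027, 0.0003, 0.19], [0.0043, -0.0027, 0.0003, 0.19], [0.0043, -0.0027, 0.0003, 0.19]]
(np.float64(122.39971381860798), np.float64(212.3095832428433)) [(np.float64(146.06723234050767), np.float64(162.64569217493874)), (np.float64(156.1691827417133), np.float64(265.3148158111573))]
```

View pics/w3.png

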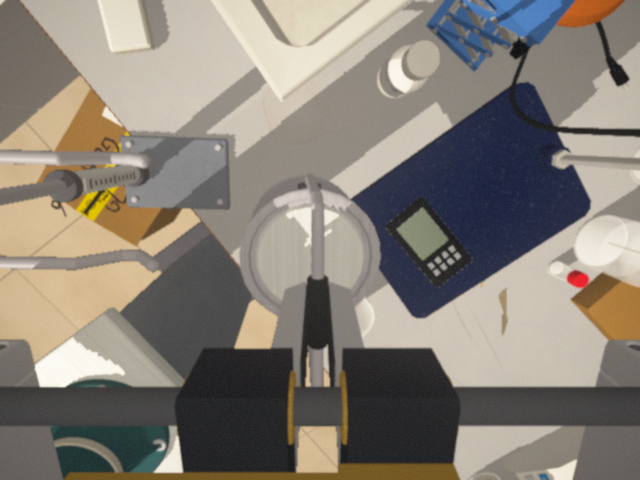

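The prong tips show at (148,163) and (157,266), within 2 px of the projected seat geometry. The can hangs straight. I'll align and go in.

Emit:
drive_tool(
  rows=[
    [0.001, -0.001, 0, 0.2],
    [0.003, -0.002, 0, 0.2],
    [0.005, -0.003, 0, 0.2],
    [0.006, -0.004, 0, 0.2],
    [0.006, -0.004, 0, 0.2],
    [0.005, -0.003, 0, 0.2],
    [0.003, -0.002, 0, 0.2],
    [0.002, -0.001, 0, 0.1],
  ],
)

```text
clock: 15.42
tool_pos: [0.5024, 0.1547, 0.3519]
tool_rot: [[0.607, 0.794, 0.035], [0.795, -0.606, -0.021], [0.005, 0.041, -0.999]]
wrist_force: [-0.4, -0.4, -6.1]
finger_gap: 0.0086
```

```bash
python3 - <<'E'
from h import *
plan([.4218,.2174,.33],-37,16)
E
```

```text
from [0.5024 0.1547 0.3519] yaw -37.4 tz [ 0.035 -0.021 -0.999] F [-0.37 -0.42 -6.08] T [-0.04  0.25  0.03] t 15.42 gap 0.0086
[[0.0001, -0.0064, 0.0011, -0.02], [0.0001, -0.0064, 0.0011, -0.02], [0.0001, -0.0064, 0.0011, -0.02], [0.0001, -0.0064, 0.0011, -0.02], [0.0001, -0.0064, 0.0011, -0.02], [0.0001, -0.0064, 0.0011, -0.02], [0.0001, -0.0064, 0.0011, -0.02], [0.0001, -0.0064, 0.0011, -0.02]]
[[0.0001, -0.0064, 0.0011, -0.02], [0.0001, -0.0064, 0.0011, -0.02], [0.0001, -0.0064, 0.0011, -0.02], [0.0001, -0.0064, 0.0011, -0.02], [0.0001, -0.0064, 0.0011, -0.02], [0.0001, -0.0064, 0.0011, -0.02], [0.0001, -0.0064, 0.0011, -0.02], [0.0001, -0.0064, 0.0011, -0.02]]
```

Emit:
drive_tool(
  rows=[
    [0, -0.001, 0, 0],
    [0, -0.003, 0, 0],
    [0, -0.005, 0, 0],
    [0, -0.007, 0, 0],
    [0, -0.008, 0, 0],
    [0, -0.008, 0, 0],
    [0, -0.008, 0, 0],
    [0, -0.008, 0, 0],
  ],
)

```text
clock: 16.08
tool_pos: [0.4611, 0.186, 0.3492]
tool_rot: [[0.608, 0.793, 0.034], [0.794, -0.608, -0.022], [0.004, 0.04, -0.999]]
wrist_force: [-1.0, -0.6, -6.3]
finger_gap: 0.009
```

Emit:
drive_tool(
  rows=[
    [0, -0.008, 0, 0],
    [0, -0.008, 0, 0],
    [0, -0.007, 0, 0],
    [0, -0.006, 0, 0],
    [0, -0.005, 0, 0],
    [0, -0.004, 0, 0],
    [0, -0.002, 0, 0],
    [0, 0, 0, 0],
  ],
)

```text
clock: 16.75
tool_pos: [0.426, 0.2122, 0.3478]
tool_rot: [[0.609, 0.792, 0.041], [0.793, -0.608, -0.025], [0.005, 0.048, -0.999]]
wrist_force: [3.1, -2.6, -6.2]
finger_gap: 0.0089
```

```bash
python3 - <<'E'
from h import *
plan([.4218,.2174,.305],-37,8)
im,d=grab_frame("scene"); save("s3",cv2.resize(im[150:320,150:310],None,fx=3.5,fy=3.5,interpolation=2))
E
```

```text
from [0.426  0.2122 0.3478] yaw -37.5 tz [ 0.041 -0.025 -0.999] F [ 3.08 -2.63 -6.22] T [-0.46 -0.32 -0.06] t 16.75 gap 0.0089
[[0.0002, -0.0011, 0.0053, -0.06], [0.0002, -0.0011, 0.0053, -0.06], [0.0002, -0.0011, 0.0053, -0.06], [0.0002, -0.0011, 0.0053, -0.06], [0.0002, -0.0011, 0.0053, -0.06], [0.0002, -0.0011, 0.0053, -0.06], [0.0002, -0.0011, 0.0053, -0.06], [0.0002, -0.0011, 0.0053, -0.06]]
```

View pics/s3.png

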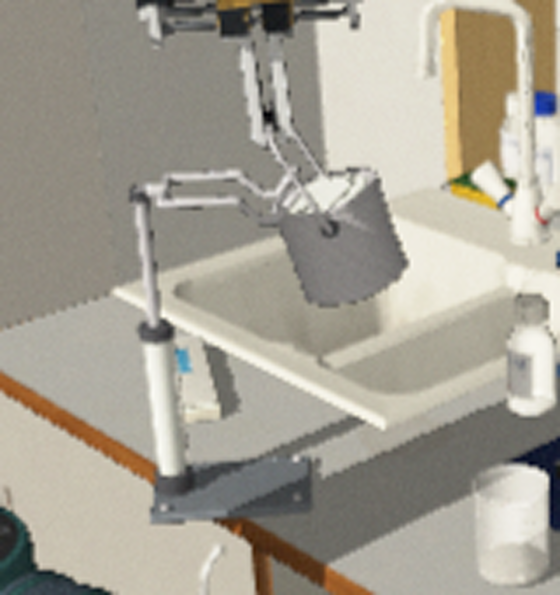

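In the picture the can is held at about (345,235), tilted against the prong tips. I came in too high, so the rim met the prongs. I'll back off slowly the way I came, then go in lower.

Emit:
drive_tool(
  rows=[
    [0, 0.003, 0, 0],
    [0, 0.004, 0, 0],
    [0, 0.004, 0, 0],
    [0, 0.004, 0, 0],
    [0, 0.005, 0, 0],
    [0, 0.005, 0, 0],
    [0, 0.006, 0, 0],
    [0, 0.007, 0, 0],
  ],
)

```text
clock: 17.47
tool_pos: [0.4581, 0.1875, 0.3491]
tool_rot: [[0.608, 0.793, 0.036], [0.794, -0.608, -0.023], [0.003, 0.043, -0.999]]
wrist_force: [-0.6, 0.0, -5.2]
finger_gap: 0.009
```

Emit:
drive_tool(
  rows=[
    [0, 0.007, 0, 0],
    [0, 0.008, 0, 0],
    [0, 0.008, 0, 0],
    [0, 0.008, 0, 0],
    [0, 0.007, 0, 0],
    [0, 0.006, 0, 0],
    [0, 0.004, 0, 0],
    [0, 0.002, 0, 0],
  ],
)

```text
clock: 18.13
tool_pos: [0.5033, 0.1533, 0.3517]
tool_rot: [[0.609, 0.793, 0.036], [0.794, -0.608, -0.022], [0.004, 0.042, -0.999]]
wrist_force: [0.2, 0.0, -4.8]
finger_gap: 0.0089
```

```bash
python3 - <<'E'
from h import *
plan([.5017,.1572,.312],-37,8)
E
```

```text
from [0.5033 0.1533 0.3517] yaw -37.5 tz [ 0.036 -0.022 -0.999] F [ 0.23  0.03 -4.83] T [-0.11  0.15 -0.  ] t 18.13 gap 0.0089
[[0.0002, -0.0007, 0.0049, -0.06], [0.0002, -0.0007, 0.0049, -0.06], [0.0002, -0.0007, 0.0049, -0.06], [0.0002, -0.0007, 0.0049, -0.06], [0.0002, -0.0007, 0.0049, -0.06], [0.0002, -0.0007, 0.0049, -0.06], [0.0002, -0.0007, 0.0049, -0.06], [0.0002, -0.0007, 0.0049, -0.06]]
```

Emit:
drive_tool(
  rows=[
    [0, 0, 0.002, 0],
    [0, 0, 0.004, 0],
    [0, 0, 0.006, 0],
    [0, 0, 0.007, 0],
    [0, 0, 0.007, 0],
    [0, 0, 0.006, 0],
    [0, 0, 0.004, 0],
    [0, 0, 0.002, 0],
  ],
)

```text
clock: 18.8
tool_pos: [0.5036, 0.1532, 0.3089]
tool_rot: [[0.607, 0.794, 0.033], [0.795, -0.607, -0.021], [0.003, 0.039, -0.999]]
wrist_force: [0.5, 0.0, -6.4]
finger_gap: 0.0094
```

Emit:
drive_tool(
  rows=[
    [0, 0, 0, 0],
    [0, 0, 0, 0],
    [0, 0, 0, 0],
    [0, 0, 0, 0],
    [0, 0, 0, 0],
    [0, 0, 0, 0],
    [0, 0, 0, 0],
    [0, 0, 0, 0],
  ],
)

```text
clock: 19.47
tool_pos: [0.5037, 0.1534, 0.3094]
tool_rot: [[0.607, 0.794, 0.035], [0.795, -0.607, -0.021], [0.004, 0.04, -0.999]]
wrist_force: [0.4, -0.8, -5.0]
finger_gap: 0.0089
```

```bash
python3 - <<'E'
from h import *
plan([.4218,.2174,.312],-37,16)
im,d=grab_frame("scene"); save("s4",cv2.resize(im[150:320,150:310],None,fx=3.5,fy=3.5,interpolation=2))
E
```

```text
from [0.5037 0.1534 0.3094] yaw -37.4 tz [ 0.035 -0.021 -0.999] F [ 0.36 -0.8  -5.05] T [-0.07  0.18  0.01] t 19.47 gap 0.0089
[[0.0001, -0.0065, -0.0004, -0.02], [0.0001, -0.0065, -0.0004, -0.02], [0.0001, -0.0065, -0.0004, -0.02], [0.0001, -0.0065, -0.0004, -0.02], [0.0001, -0.0065, -0.0004, -0.02], [0.0001, -0.0065, -0.0004, -0.02], [0.0001, -0.0065, -0.0004, -0.02], [0.0001, -0.0065, -0.0004, -0.02]]
[[0.0001, -0.0065, -0.0004, -0.02], [0.0001, -0.0065, -0.0004, -0.02], [0.0001, -0.0065, -0.0004, -0.02], [0.0001, -0.0065, -0.0004, -0.02], [0.0001, -0.0065, -0.0004, -0.02], [0.0001, -0.0065, -0.0004, -0.02], [0.0001, -0.0065, -0.0004, -0.02], [0.0001, -0.0065, -0.0004, -0.02]]
```

View pics/s4.png

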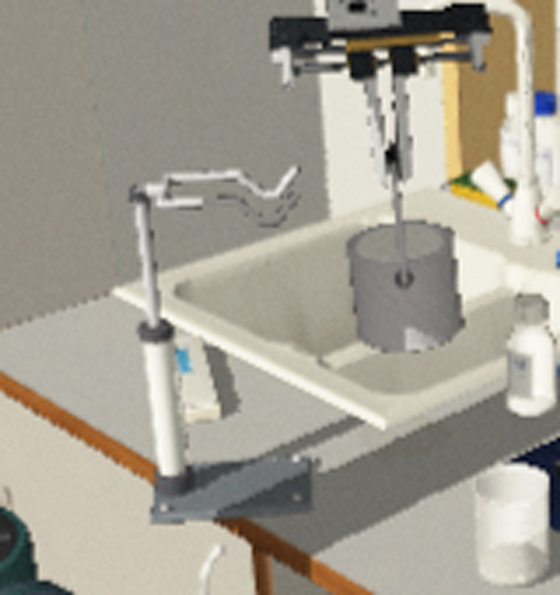

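```bash
python3 - <<'E'
from h import *
p=camera_params("scene"); print(w2px(p,read_state()["tool_pos"]))
print([r for r in spot_point("bail_grip","scene")[:2]])
E
```

```text
(np.float64(261.51278839975373), np.float64(195.70889271182477))
[{'pixel': [260.5, 194.9], 'confidence': 0.64}]
```

Emit:
drive_tool(
  rows=[
    [0, -0.001, -0.001, 0],
    [0, -0.002, -0.001, 0],
    [0, -0.003, -0.001, 0],
    [0, -0.004, -0.001, 0],
    [0, -0.005, -0.0005, 0],
    [0, -0.006, -0.0005, 0],
    [0, -0.006, -0.0003, 0],
    [0, -0.006, -0.0003, 0],
  ],
)

```text
clock: 20.23
tool_pos: [0.4751, 0.1749, 0.3141]
tool_rot: [[0.608, 0.793, 0.034], [0.794, -0.607, -0.021], [0.004, 0.04, -0.999]]
wrist_force: [1.1, -0.3, -5.2]
finger_gap: 0.009
```

Emit:
drive_tool(
  rows=[
    [0, -0.006, -0.0003, 0],
    [0, -0.006, -0.0003, 0],
    [0, -0.006, -0.0003, 0],
    [0, -0.006, -0.0003, 0],
    [0, -0.006, -0.0003, 0],
    [0, -0.006, -0.0003, 0],
    [0, -0.006, -0.0003, 0],
    [0, -0.005, -0.0003, 0],
  ],
)

```text
clock: 20.9
tool_pos: [0.4325, 0.2073, 0.315]
tool_rot: [[0.606, 0.794, 0.035], [0.795, -0.606, -0.02], [0.005, 0.04, -0.999]]
wrist_force: [-1.2, 0.4, -4.9]
finger_gap: 0.0089
```

```bash
python3 - <<'E'
from h import *
plan([.4218,.2174,.312],-37,8)
E
```

```text
from [0.4325 0.2073 0.315 ] yaw -37.3 tz [ 0.035 -0.02  -0.999] F [-1.2   0.43 -4.95] T [-0.03  0.14 -0.04] t 20.9 gap 0.0089
[[0.0002, -0.0018, 0.0003, -0.04], [0.0002, -0.0018, 0.0003, -0.04], [0.0002, -0.0018, 0.0003, -0.04], [0.0002, -0.0018, 0.0003, -0.04], [0.0002, -0.0018, 0.0003, -0.04], [0.0002, -0.0018, 0.0003, -0.04], [0.0002, -0.0018, 0.0003, -0.04], [0.0002, -0.0018, 0.0003, -0.04]]
```

Emit:
drive_tool(
  rows=[
    [0, -0.004, 0, 0],
    [0, -0.003, 0, 0],
    [0, -0.002, 0, 0],
    [0, -0.0015, 0, 0],
    [0, -0.001, 0, 0],
    [0, 0, 0, 0],
    [0, 0, 0, 0],
    [0, 0, 0, 0],
  ],
)

```text
clock: 21.57
tool_pos: [0.4219, 0.2155, 0.3147]
tool_rot: [[0.606, 0.795, 0.035], [0.796, -0.606, -0.02], [0.005, 0.04, -0.999]]
wrist_force: [0.2, -1.0, -5.4]
finger_gap: 0.0089
```

```bash
python3 - <<'E'
from h import *
plan([.4218,.2174,.28],-37,8)
im,d=grab_frame("scene"); save("s5",cv2.resize(im[170:290,180:290],None,fx=5,fy=5,interpolation=2))
E
```

```text
from [0.4219 0.2155 0.3147] yaw -37.3 tz [ 0.035 -0.02  -0.999] F [ 0.18 -1.01 -5.39] T [-0.04  0.14 -0.02] t 21.57 gap 0.0089
[[0.0002, -0.0003, 0.0043, -0.04], [0.0002, -0.0003, 0.0043, -0.04], [0.0002, -0.0003, 0.0043, -0.04], [0.0002, -0.0003, 0.0043, -0.04], [0.0002, -0.0003, 0.0043, -0.04], [0.0002, -0.0003, 0.0043, -0.04], [0.0002, -0.0003, 0.0043, -0.04], [0.0002, -0.0003, 0.0043, -0.04]]
```

View pics/s5.png

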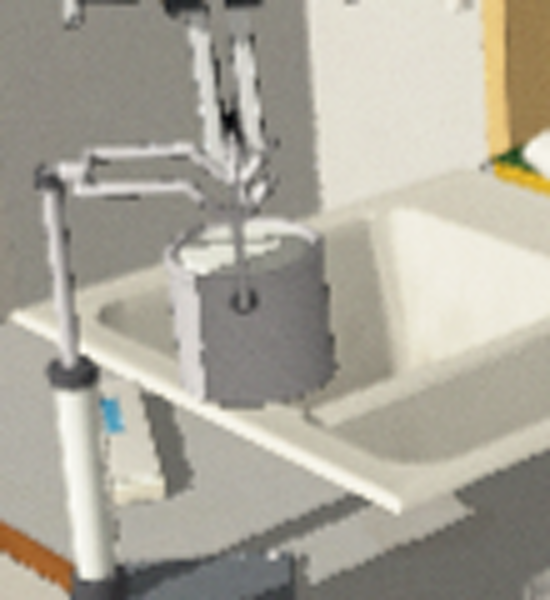

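The can hangs level, with the bar at (232,125) just above the dips and the fingers between the prongs. I'm lowering slowly from here.

Emit:
drive_tool(
  rows=[
    [0, -0.0005, 0.002, 0],
    [0, -0.0005, 0.003, 0],
    [0, -0.0003, 0.004, 0],
    [0, -0.0003, 0.004, 0],
    [0, -0.0003, 0.004, 0],
    [0, -0.0003, 0.003, 0],
    [0, 0, 0.003, 0],
    [0, 0, 0.003, 0],
  ],
)

```text
clock: 22.28
tool_pos: [0.4213, 0.216, 0.2856]
tool_rot: [[0.607, 0.794, 0.035], [0.795, -0.606, -0.021], [0.005, 0.04, -0.999]]
wrist_force: [-0.7, -0.1, -5.2]
finger_gap: 0.0091
```

Emit:
drive_tool(
  rows=[
    [0, 0, 0.002, 0],
    [0, 0, 0.002, 0],
    [0, 0, 0.002, 0],
    [0, 0, 0.002, 0],
    [0, 0, 0.002, 0],
    [0, 0, 0.002, 0],
    [0, 0, 0.002, 0],
    [0, 0, 0.002, 0],
  ],
)

```text
clock: 22.95
tool_pos: [0.4216, 0.2157, 0.2683]
tool_rot: [[0.607, 0.794, 0.034], [0.795, -0.606, -0.02], [0.005, 0.04, -0.999]]
wrist_force: [-0.9, 0.1, -5.4]
finger_gap: 0.0089
```

```bash
python3 - <<'E'
from h import *
plan([.4218,.2174,.26],-37,8)
E
```

```text
from [0.4216 0.2157 0.2683] yaw -37.4 tz [ 0.034 -0.02  -0.999] F [-0.88  0.09 -5.41] T [-0.04  0.27 -0.05] t 22.95 gap 0.0089
[[0.0002, -0.0001, 0.001, -0.04], [0.0002, -0.0001, 0.001, -0.04], [0.0002, -0.0001, 0.001, -0.04], [0.0002, -0.0001, 0.001, -0.04], [0.0002, -0.0001, 0.001, -0.04], [0.0002, -0.0001, 0.001, -0.04], [0.0002, -0.0001, 0.001, -0.04], [0.0002, -0.0001, 0.001, -0.04]]
```

Emit:
drive_tool(
  rows=[
    [0, 0, 0.002, 0],
    [0, 0, 0.002, 0],
    [0, 0, 0.002, 0],
    [0, 0, 0.002, 0],
    [0, 0, 0.002, 0],
    [0, 0, 0.002, 0],
    [0, 0, 0.002, 0],
    [0, 0, 0.002, 0],
  ],
)

```text
clock: 23.62
tool_pos: [0.4217, 0.2157, 0.2517]
tool_rot: [[0.606, 0.794, 0.035], [0.795, -0.606, -0.019], [0.006, 0.039, -0.999]]
wrist_force: [-1.3, 0.6, -3.5]
finger_gap: 0.0089
```

```bash
python3 - <<'E'
from h import *
F=[]
plan([.4218,.2174,.23],-37,8)
im,d=grab_frame("scene"); save("s6",cv2.resize(im[170:290,180:290],None,fx=5,fy=5,interpolation=2))
print(read_state()["wrist_force"])
E
```

```text
from [0.4217 0.2157 0.2517] yaw -37.3 tz [ 0.035 -0.019 -0.999] F [-1.33  0.58 -3.53] T [-0.01  0.46 -0.05] t 23.62 gap 0.0089
[[0.0002, -0.0002, 0.0027, -0.04], [0.0002, -0.0002, 0.0027, -0.04], [0.0002, -0.0002, 0.0027, -0.04], [0.0002, -0.0002, 0.0027, -0.04], [0.0002, -0.0002, 0.0027, -0.04], [0.0002, -0.0002, 0.0027, -0.04], [0.0002, -0.0002, 0.0027, -0.04], [0.0002, -0.0002, 0.0027, -0.04]]
[-0.5584585   0.8060757  -3.36189329]
```

View pics/s6.png

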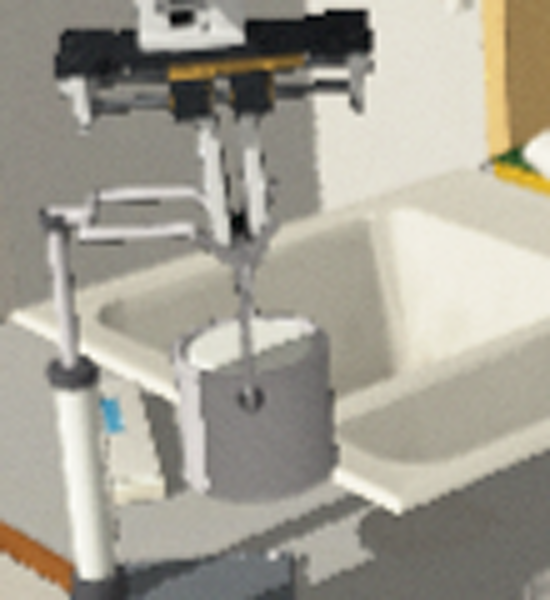

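The bar is seated in both dips at about (238,235) and the hook is sinking with it. The force has fallen to -3.4 N, as the spring rate predicts, so the balance point should be near z≈0.20.

Emit:
drive_tool(
  rows=[
    [0, 0, 0.002, 0],
    [0, 0, 0.0025, 0],
    [0, 0, 0.0025, 0],
    [0, 0, 0.0025, 0],
    [0, 0, 0.0025, 0],
    [0, 0, 0.0025, 0],
    [0, 0, 0.0025, 0],
    [0, 0, 0.002, 0],
  ],
)

```text
clock: 24.33
tool_pos: [0.4221, 0.2157, 0.2315]
tool_rot: [[0.606, 0.795, 0.035], [0.795, -0.606, -0.018], [0.007, 0.039, -0.999]]
wrist_force: [-2.2, 0.1, -2.4]
finger_gap: 0.009
```

Emit:
drive_tool(
  rows=[
    [0, 0, 0.002, 0],
    [0, 0, 0.002, 0],
    [0, 0, 0.0015, 0],
    [0, 0, 0.0015, 0],
    [0, 0, 0.0015, 0],
    [0, 0, 0.0015, 0],
    [0, 0, 0.001, 0],
    [0, 0, 0.001, 0],
  ],
)

```text
clock: 25.0
tool_pos: [0.4222, 0.2157, 0.2189]
tool_rot: [[0.606, 0.795, 0.034], [0.796, -0.606, -0.017], [0.007, 0.038, -0.999]]
wrist_force: [-1.7, -0.1, -2.2]
finger_gap: 0.0088
```

```bash
python3 - <<'E'
from h import *
for i in range(6):
    camera_params("scene"); grab_frame("scene"); s=read_state(); print(s["wrist_force"].round(2),s["tool_pos"].round(4))
plan([.4218,.2174,.2],-37,8)
E
```

```text
[-1.79  0.21 -2.25] [0.4222 0.2157 0.2187]
[-1.68  0.51 -1.64] [0.4221 0.2157 0.2188]
[-2.94  0.26 -1.12] [0.4222 0.2157 0.2189]
[-2.76 -0.21 -1.91] [0.4222 0.2157 0.219 ]
[-2.03  1.18 -1.8 ] [0.4222 0.2157 0.219 ]
[-2.63  0.82 -2.04] [0.4222 0.2157 0.219 ]
from [0.4222 0.2157 0.219 ] yaw -37.3 tz [ 0.034 -0.017 -0.999] F [-2.63  0.82 -2.04] T [-0.06  0.65 -0.03] t 25.3 gap 0.0088
[[0.0001, -0.0003, 0.0024, -0.04], [0.0001, -0.0003, 0.0024, -0.04], [0.0001, -0.0003, 0.0024, -0.04], [0.0001, -0.0003, 0.0024, -0.04], [0.0001, -0.0003, 0.0024, -0.04], [0.0001, -0.0003, 0.0024, -0.04], [0.0001, -0.0003, 0.0024, -0.04], [0.0001, -0.0003, 0.0024, -0.04]]
```

Emit:
drive_tool(
  rows=[
    [0, -0.0008, 0.0005, 0],
    [0, -0.0008, 0.0005, 0],
    [0, -0.0006, 0.0005, 0],
    [0, 0, 0.0005, 0],
  ],
)

```text
clock: 25.63
tool_pos: [0.4222, 0.2157, 0.2177]
tool_rot: [[0.607, 0.794, 0.039], [0.795, -0.607, -0.02], [0.008, 0.043, -0.999]]
wrist_force: [-2.5, 0.7, -2.2]
finger_gap: 0.0094
```

```bash
cat > f.py <<'E'
from h import *
L=[];P=[]
for i in range(6):
    grab_frame("scene"); s=read_state(); L.append(s["wrist_force"]); P.append(s["tool_pos"])
f=np.mean(L,0); R=s["tool_rot"]; print("F",f.round(2),"tool",(R.T@f).round(2),"pos",np.mean(P,0).round(4),"T",s["wrist_torque"].round(2),"t",s["clock"])
E
python3 f.py
```

```text
F [-1.22 -0.64 -1.  ] tool [-1.26 -0.62  0.96] pos [0.4222 0.2158 0.2176] T [-0.28  0.38 -0.03] t 25.9333
```

Emit:
drive_tool(
  rows=[
    [0, 0, 0.0015, 0],
    [0, 0, 0.0015, 0],
    [0, 0, 0.0015, 0],
    [0, 0, 0.0015, 0],
    [0, 0, 0.0015, 0],
    [0, 0, 0.0015, 0],
    [0, 0, 0.0015, 0],
    [0, 0, 0.001, 0],
  ],
)

```text
clock: 26.6
tool_pos: [0.4222, 0.2157, 0.2052]
tool_rot: [[0.607, 0.794, 0.038], [0.795, -0.606, -0.02], [0.008, 0.042, -0.999]]
wrist_force: [-2.4, 0.5, -1.4]
finger_gap: 0.0087
```

```bash
python3 f.py
```

```text
F [-2.24 -0.65 -0.4 ] tool [-1.88 -1.4   0.32] pos [0.4222 0.2157 0.2054] T [-0.22  0.53  0.01] t 26.9
```

Emit:
drive_tool(
  rows=[
    [0, -0.0005, 0.001, 0],
    [0, -0.0005, 0.001, 0],
    [0, 0, 0.001, 0],
    [0, 0, 0.001, 0],
    [0, 0, 0.001, 0],
    [0, 0, 0.0005, 0],
    [0, 0, 0, 0],
    [0, 0, 0, 0],
  ],
)

```text
clock: 27.57
tool_pos: [0.4222, 0.2158, 0.2001]
tool_rot: [[0.607, 0.794, 0.04], [0.795, -0.607, -0.02], [0.008, 0.044, -0.999]]
wrist_force: [-2.1, -0.1, -1.2]
finger_gap: 0.0089
```

```bash
python3 f.py
```

```text
F [-1.72 -1.13 -0.31] tool [-1.95 -0.69  0.26] pos [0.4222 0.2158 0.2001] T [-0.32  0.49  0.01] t 27.8667
```

Emit:
drive_tool(
  rows=[
    [-0.0006, -0.0004, 0.0005, 0],
    [-0.0006, -0.0004, 0.0005, 0],
    [-0.0006, 0, 0.0004, 0],
    [0, 0, 0, 0],
  ],
)

```text
clock: 28.2
tool_pos: [0.4221, 0.2157, 0.1996]
tool_rot: [[0.607, 0.794, 0.045], [0.795, -0.607, -0.018], [0.014, 0.047, -0.999]]
wrist_force: [-0.8, -0.2, 0.2]
finger_gap: 0.0087
```

```bash
python3 f.py
```

```text
F [-0.58 -0.41 -0.17] tool [-0.68 -0.22  0.15] pos [0.4221 0.2157 0.1995] T [-0.17  0.27 -0.03] t 28.5
```

All residual forces are below 0.7 N, so the spring carries the can. I'm opening a little first.

Emit:
drive_tool(
  rows=[
    [0, 0, 0, 0],
    [0, 0, 0, 0],
    [0, 0, 0, 0],
    [0, 0, 0, 0],
  ],
  gripper=0.012,
)

```text
clock: 28.83
tool_pos: [0.423, 0.2161, 0.2]
tool_rot: [[0.607, 0.794, 0.047], [0.795, -0.607, -0.017], [0.016, 0.048, -0.999]]
wrist_force: [-0.2, 0.4, 0.4]
finger_gap: 0.0122
```

```bash
python3 f.py; python3 - <<'E'
from h import *
im,d=grab_frame("scene"); save("s7",cv2.resize(im[170:310,180:290],None,fx=4.2,fy=4.2,interpolation=2))
E
```

```text
F [-0.06 -0.14  0.02] tool [-0.14  0.04 -0.02] pos [0.4228 0.2161 0.1999] T [-0.09  0.11  0.03] t 29.1333
```

Emit:
drive_tool(
  rows=[
    [0, 0, 0, 0],
    [0, 0, 0, 0],
    [0, 0, 0, 0],
    [0, 0, 0, 0],
    [0, 0, 0, 0],
  ],
  gripper=0.036,
)

```text
clock: 29.6
tool_pos: [0.4228, 0.2161, 0.1998]
tool_rot: [[0.607, 0.794, 0.047], [0.795, -0.607, -0.017], [0.015, 0.047, -0.999]]
wrist_force: [-0.2, 0.7, 1.0]
finger_gap: 0.0358
```

Emit:
drive_tool(
  rows=[
    [0, 0, -0.003, 0],
    [0, 0, -0.004, 0],
    [0, 0, -0.006, 0],
    [0, 0, -0.008, 0],
    [0, 0, -0.01, 0],
    [0, 0, -0.012, 0],
    [0, 0, -0.015, 0],
    [0, 0, -0.015, 0],
  ],
)

```text
clock: 30.27
tool_pos: [0.4179, 0.2169, 0.2765]
tool_rot: [[0.607, 0.794, 0.042], [0.795, -0.607, -0.019], [0.011, 0.045, -0.999]]
wrist_force: [-0.6, 0.3, 0.1]
finger_gap: 0.0358
```

Emit:
drive_tool(
  rows=[
    [0, 0, -0.02, 0],
    [0, 0, -0.02, 0],
    [0, 0, -0.02, 0],
    [0, 0, -0.02, 0],
    [0, 0, -0.02, 0],
    [0, 0, -0.015, 0],
    [0, 0, -0.01, 0],
    [0, 0, 0, 0],
  ],
)

```text
clock: 30.93
tool_pos: [0.4113, 0.2193, 0.4217]
tool_rot: [[0.606, 0.793, 0.06], [0.795, -0.607, -0.011], [0.027, 0.054, -0.998]]
wrist_force: [-1.4, -0.6, 0.2]
finger_gap: 0.0356
```

```bash
python3 f.py; python3 - <<'E'
from h import *
import time
np.set_printoptions(precision=4,suppress=True)
p=camera_params("scene")
for k in range(3):
    im,d=grab_frame("scene")
    for n in("can_center","bail_grip","hook_seat"):
        for r in spot_point(n,"scene")[:1]: print(n,round(r["confidence"],2),r["pixel"])
print("exp seat@.20",w2px(p,[.4218,.2174,.20]),"can",w2px(p,[.4218,.2174,.20-.1175]))
# lid tilt from depth: fit plane to lid points
p=camera_params("top"); im,d=grab_frame("top"); f,cx,cy=K(p); v,u=np.mgrid[:480,:640]
T=np.linalg.inv(np.array(p["extrinsics"])); W=np.stack([(u-cx)/f*d,-(v-cy)/f*d,-d],-1)@T[:3,:3].T+T[:3,3]
m=(d>0)&(np.hypot(W[...,0]-.4218,W[...,1]-.2174)<.046)&(abs(W[...,2]-.125)<.02); P=W[m]; print("lid pts",m.sum())
if m.sum()>30:
    c,*_=np.linalg.lstsq(np.c_[P[:,:2]-P[:,:2].mean(0),np.ones(len(P))],P[:,2],rcond=None); print("slope",c,"deg",np.degrees(np.hypot(*c[:2])),P.mean(0))
m=(d>0)&(np.hypot(W[...,0]-.4218,W[...,1]-.2174)<.05)&(W[...,2]>.16)&(W[...,2]<.26); print("bar",W[m][:40:3])
E
```

```text
F [ 0.07  0.1  -0.1 ] tool [ 0.12 -0.02  0.1 ] pos [0.411  0.2191 0.418 ] T [-0.04  0.07 -0.  ] t 31.2333
can_center 0.65 [235.4, 263.8]
bail_grip 0.4 [226.9, 230.4]
hook_seat 0.61 [224.4, 233.2]
can_center 0.78 [234.7, 262.4]
bail_grip 0.59 [225.1, 229.2]
hook_seat 0.87 [227.1, 232.9]
can_center 0.79 [233.5, 264.7]
bail_grip 0.49 [231.3, 228.0]
hook_seat 0.79 [226.8, 230.8]
exp seat@.20 (np.float64(228.7206742291105), np.float64(231.9068503337296)) can (np.float64(231.8020964221023), np.float64(266.6150851971506))
lid pts 359
slope [0.0176 0.013  0.1233] deg 1.2512947384063469 [0.4163 0.2048 0.1233]
bar [[0.4517 0.2543 0.2017]
 [0.4489 0.2551 0.1977]
 [0.4489 0.2459 0.2003]
 [0.446  0.2428 0.2012]
 [0.4431 0.2417 0.2067]
 [0.4403 0.2464 0.1965]
 [0.4403 0.2365 0.203 ]
 [0.426  0.2195 0.1999]
 [0.4232 0.2214 0.2051]
 [0.4232 0.2127 0.2059]
 [0.4203 0.2192 0.2013]
 [0.4204 0.2094 0.2081]
 [0.4205 0.1827 0.2136]
 [0.4174 0.2162 0.2013]]
```

The bar is at z≈0.20, the lid is level within about 1.3°, and the wrist reads zero. I'll let it rest a moment, check again and hand in.

Emit:
drive_tool(
  rows=[
    [0, 0, 0, 0],
    [0, 0, 0, 0],
    [0, 0, 0, 0],
    [0, 0, 0, 0],
    [0, 0, 0, 0],
    [0, 0, 0, 0],
    [0, 0, 0, 0],
    [0, 0, 0, 0],
  ],
)

```text
clock: 32.55
tool_pos: [0.4111, 0.2191, 0.4178]
tool_rot: [[0.606, 0.793, 0.054], [0.795, -0.607, -0.014], [0.022, 0.051, -0.998]]
wrist_force: [0.2, -0.5, 0.5]
finger_gap: 0.036
```

```bash
python3 - <<'E'
from h import *
p=camera_params("top"); f,cx,cy=K(p); v,u=np.mgrid[:480,:640]; T=np.linalg.inv(np.array(p["extrinsics"]))
for k in range(4):
    im,d=grab_frame("top"); W=np.stack([(u-cx)/f*d,-(v-cy)/f*d,-d],-1)@T[:3,:3].T+T[:3,3]
    m=(d>0)&(np.hypot(W[...,0]-.4218,W[...,1]-.2174)<.046)&(abs(W[...,2]-.125)<.02); P=W[m]
    c,*_=np.linalg.lstsq(np.c_[P[:,:2]-P[:,:2].mean(0),np.ones(len(P))],P[:,2],rcond=None); print(c.round(4),P.mean(0).round(4))
for n in("beaker","bottle","jar","vial","case"):
    for r in spot_point(n,"top")[:1]: print(n,r["pixel"])
print(hand_in(),read_state()["clock"])
E
```

```text
[ 0.019  -0.0135  0.1232] [0.4163 0.2047 0.1232]
[ 0.005  -0.0052  0.1229] [0.4163 0.2047 0.1229]
[ 0.0243 -0.001   0.1231] [0.4162 0.2048 0.1231]
[ 0.0154 -0.0057  0.123 ] [0.4163 0.2046 0.123 ]
beaker [325.7, 278.9]
bottle [263.8, 208.5]
jar [468.2, 279.1]
vial [370.6, 192.9]
case [172.8, 272.4]
the job is handed in; nothing more can be done
the job is handed in; nothing more can be done
```

The can is hanging on both prongs of the balance and the job is handed in. One thing went wrong on the way: the can was tipped once, which the task forbids.

- **Bail:** I swung it up to about 88–90° while the can still stood on the worktop.
- **The tip:** my first approach to the balance was about 35 mm too high. The can's rim met the prong tips and the can tilted roughly 20° with a sideways push of about 4 N. I backed off, let it settle level, and went in lower without contact.
- **Lowering:** I lowered it about 80 mm in small steps until the force left on the gripper was about 0.7 N or less. I then opened the gripper slightly first; the wrist force stayed near zero and the tool height changed by less than 1 mm. The can weighs about 5.5 N.
- **Last checks:**
  - The bail's bar is at z of about 0.20 m, a hook sink of about 80 mm, which is clear of the bottom stop.
  - The lid is level within about 1.4° and its height stayed within 0.3 mm over four pictures.
  - The gripper is clear above the can.
  - The bystanders show no movement beyond network noise; the largest shift was 3 px, for the jar.
- **Not checked by eye:** I used up the 12 pictures before release, so these last checks come from depth, force and the networks only.

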